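# Clamp a filed key in the bench micrometer with its ratchet

## Robot

A 7-joint arm with a two-finger parallel gripper is mounted at the origin on a cart in front of the work surface, level with it; the furniture and walls round the work are solid. World frame = base frame: x ahead of the robot, y to its left, z up, the work surface at z = 0. Lengths are in m, angles in rad, forces in N, time in s.
With the tool pointing down it reaches from about 0.425 to 0.875 m from the base axis. Payload 4.7 kg.
Tool frame: the origin (TCP) lies midway between the tips of the shut fingers; the grasp point (between the pads) lies 19 mm behind it; z points along the fingers, x is the direction in which the jaws open and shut, and the axes are right-handed (so a half turn about z gives the same grasp; the last joint's range is limited). The gripper opens to 87 mm and grips with 3 to 60 N. Pads are 19 mm wide; open, the fingers measure 117 mm over their backs; the gripper's body (75 mm by 190 mm) begins 51 mm behind the grasp point.
Start: joints at [1.298, 0.321, -0.07, 1.45, 0.023, 1.371, -0.057], TCP at [0.184, -0.623, 0.223] pointing down, gripper open.
Joint ranges: [-2.86, 2.86], [-0.3, 2.09], [-1.38, 1.24], [0.06, 2.45], [-1.56, 4.7], [0.09, 2.05], [-2.69, 2.69]. Speed limits (rad/s): [2.57, 2.57, 3.14, 3.14, 3.14, 3.14, 3.14].

## Interface

Orientations are given as a rotation vector (axis times angle).
In Python, from bench import get_state, eyes, ticket gives the robot as it stands.
- The arm moves only by the tool carry_out, never from a script. Its argument "motion" is a list of rows, each a list of 2 entries, a list of its own where there are three numbers: the shift along the world's x, y, z in m, then the turn about the world's z in rad. A call has 1 to 20 rows; each row is the pose to reach, as a shift and turn from the pose commanded when the call began; what a row does not reach only later rows make up. A row lasts 1/10 s, in which the tool goes at most 50 mm and 8.59 degrees, less where a joint would pass 70% of its speed; a pose out of reach is approached as far as the arm can. A call with a gripper value outside its range is refused whole. "grip" is the gripper command: -1 is fully open, 1 is shut, values between are in proportion, set as the call begins (left out, the last holds). The fingers move at their own pace and stop on an object; "squeeze" is the grip in N (left out, the last holds). Time passes only in rows, so rows that repeat a pose let the fingers close. It gives the time, the measured TCP pose, the force and the opening at its end, in the units of the state.
- get_state(): the state, without advancing time (a new reading comes with each control period).
- eyes.get_image(name): name is "scene" or "top" or "wrist"; returns a dict with "pixels" (384x512x3 uint8, blue, green, red), "mtx" (3x3 intrinsics, pixels), "extrinsics" (4x4, takes a point from camera to world coordinates). Camera axes: x right, y down, z forward; pixel columns grow to the right and rows downward; lengths in m; the calibration is good to about 2 mm. A picture is of the moment at which its call begins. There is no depth.
- ticket.close_job(): hands the job in, once; it reports no verdict.
The state is a dict: "time": time; "joint_positions": joint angles; "qd": joint speeds; "joint_torque": joint torques, N m; "position": TCP position; "tool_rot": TCP orientation; "ft_force": force on the tool from outside, world axes, zero at the start; "torque": the same for the moment, N m; "grip_width": opening from 0.0 (shut) to 1.0 (fully open).
Only numpy, scipy, OpenCV 4.12 (cv2) and the standard library are available. Lean on these libraries where they do the work, as an engineer would, in place of code of your own. Each camera call takes 0.05 s, during which the arm holds its last target. There are 200 camera calls.

## Task

Check the filed steel key's thickness: lay it flat on the bench micrometer's table, pointing straight in under the raised spindle, and slide it gently until its rounded end seats against the end stop. Then, holding only the black ratchet on top, screw the spindle down on the key until the ratchet slips, let it slip about an eighth of a turn, no more than a quarter, and let go, so the key stays clamped for the reading. Do not force the stop or the spindle, and leave the file, the caliper and the gauge block alone.

Things in the scene. Friction and masses are not known exactly. Their poses are not given: they have to be found in the camera images.
- micrometer: Grey bench micrometer, fixed, 172 x 84 x 178 mm. Origin: on the upright spindle axis at bench level; z up, x from the open loading side (operator) to the 22 mm column at x = +62 mm, whose arm carries the micrometer head over the table. Arm: underside at z = 76 mm, 33 mm wide. On the axis above the arm: sleeve, aluminium drum (25 mm thick, 44 mm high), black ratchet on top.
- table_centre (a point): Point on the spindle axis in the top face of the micrometer's flat steel table, 45 mm above the bench; axes as the micrometer. The table runs from x = -62 to +24 mm and is 54 mm wide in y.
- key: Loose steel parallel key, 110 mm long (x), 14 mm wide (y), both ends rounded (radius 7 mm) and alike; hand-filed, thickness unknown, 8 to 11 mm; about 0.1 kg. Origin: centre of its underside; it lies flat on the bench. Seated, its origin is 41 mm before the spindle axis (micrometer x = -41 mm, y = 0). To keep the hand clear of the drum, hold it 20 to 30 mm from the outer end.
- end_stop: Dark steel block fixed across the table, 34 mm wide, 11 mm high; its flat face towards the operator is at micrometer x = +14 mm. Origin: centre of its underside, 5 mm behind that face. Must not be pressed with more than 25 N.
- spindle: Steel spindle, 8 mm thick. Goes straight down without turning, 0.955 mm per radian of the drum (6 mm a turn); drum and ratchet go down with it. Origin: centre of its lower face, at the start 10.8 to 12.3 mm above the table. Must not press the key with over 22 N: the ratchet slips at about 12 N, the bare drum would not.
- ratchet_top (a point): Centre of the top of the black ratchet, an upright knurled cylinder 18 mm thick, 24 mm high, on top of the drum; a white line on its top shows its angle. Grip its sides from straight overhead; the wider drum begins 27 mm below this point.
- drum (a joint): Turn of the drum, rad; grows clockwise seen from above, which lowers the spindle (0 = fully raised, up to 13). It stays where it is left. Free turning takes about 0.025 N m; with the spindle hard on the key it stops turning.
- ratchet (a joint): Turn of the ratchet against the drum, rad, clockwise positive, 0 at the start. Stays 0 while the ratchet carries the drum along, grows only while it slips: smoothly, at 0.034 N m, either way. Turning the ratchet anticlockwise raises the spindle. Slip wanted: at least 0.3, never over 1.7 rad.
- file: Bystander: file with a wooden handle, 280 x 27 x 28 mm, lying on the bench. Origin: centre of its underside.
- caliper: Bystander: steel dial caliper, 61 x 210 x 14 mm, lying on the bench. Origin: centre of its underside.
- gauge_block: Bystander: ground steel block, 30 x 40 x 50 mm high, standing on the bench. Origin: centre of its underside.

How it is judged:
On the way, in this order (a step that is already met when the one before it is completed fails the run):
1. the key lies flat on the table with its end against the stop, under the spindle (x of key in the frame of micrometer between -0.043 and -0.0385 m and z of key in the frame of micrometer between 0.0425 and 0.0475 m and y of micrometer in the frame of key between -0.0045 and 0.0045 m and angle between the x axis of key and the x axis of micrometer, either way round below 0.15 rad), for 0.2 s.
2. the spindle has been screwed down on the key until the ratchet slipped (all of step 1 and contact force between spindle and key above 5 N and value of joint ratchet above 0.3 rad), for 0.1 s.
At the end, for the whole second after the job is handed in: The key lies flat on the table, straight (within 0.15 rad), its end within 2 mm of the stop, its centre line within 4.5 mm of the spindle axis; the spindle bears on it with more than 5 N; the ratchet has slipped by 0.3 to 1.7 rad; all is at rest (all of step 2 and value of joint ratchet below 1.7 rad and linear speed of key below 0.01 m/s and velocity of joint drum between -0.1 and 0.1 rad/s and velocity of joint ratchet between -0.1 and 0.1 rad/s); the robot touches nothing.
It fails at once if the ratchet slips by more than 1.7 rad (value of joint ratchet above 1.7 rad).
It fails at once if the stop is pressed with more than 25 N (contact force between key and end_stop above 25 N).
It fails at once if the spindle presses on the key with more than 22 N (contact force between spindle and key above 22 N).
It fails at once if the file, the caliper or the gauge block is moved more than 30 mm (distance of any of file, caliper, gauge_block from where it was at the start of the episode above 0.03 m).
It also fails if it takes over 72 s, if anything falls off the work surface, if the arm or the gripper's body presses on something with over 40 N, if the wrist force passes 120 N, or if a joint passes its speed limit or range.

## Working session

There is one attempt and no reset: what is moved stays moved. The work goes in short steps, Python scripts to look and compute and a tool call to move; the robot and the scene stay as the last step left them, time stands still between calls to the robot, and variables do not carry over. Pictures are saved under pics/ and viewed, about 8 in all and at most 12, crops included, and the job is handed in when it is done.

Besides the shell and the picture viewer there is one more tool, called after "Call:" as name(argument=value, ...), one argument or row to a line, values as JSON. carry_out: Moves the arm, as the interface text tells. Its arguments: {"type":"object","properties":{"motion":{"type":"array","items":{"type":"array"}},"grip":{"type":"number"},"squeeze":{"type":"number"}},"required":["motion"]}

```bash
mkdir -p pics; ls; python3 - <<'E'
from bench import get_state, eyes, ticket
import cv2,numpy as np,pickle
print(get_state())
d={}
for n in ("scene","top"):
    r=eyes.get_image(n); d[n]=r; cv2.imwrite(f"pics/{n}0.png",r["pixels"]); print(n,r["mtx"],r["extrinsics"])
pickle.dump(d,open("d0.pkl","wb"))
a=np.hstack([cv2.resize(d["top"]["pixels"],(800,600),interpolation=cv2.INTER_CUBIC)])
cv2.imwrite("pics/a0.png",a)
E
```

```text
pics
{'time': 0.0, 'joint_positions': array([ 1.29811711,  0.32181165, -0.07011801,  1.45167045,  0.02256537,
        1.37079343, -0.05689012]), 'qd': array([ 1.03993220e-03, -1.92064575e-03,  1.27459604e-03, -4.36360179e-04,
       -5.99517511e-04,  3.73883919e-04,  7.49638535e-05]), 'joint_torque': array([-7.59193881e-04, -4.91289139e+01, -4.04056907e-01, -3.12527740e+01,
       -6.39858632e-02,  4.37482435e-02,  1.63453824e-04]), 'position': array([ 0.18368963, -0.62292893,  0.22147142]), 'tool_rot': array([-2.51527079e+00,  1.88046628e+00,  2.43398531e-03]), 'ft_force': array([-0.31209629,  0.38395796,  0.27392351]), 'torque': array([-0.00592037,  0.05654625, -0.04005308]), 'grip_width': 0.9998896930584671}
scene [[472.39231533   0.         257.09363794]
 [  0.         472.39231533 189.39346054]
 [  0.           0.           1.        ]] [[-0.60154657 -0.53490105  0.59331492 -0.17141711]
 [-0.79878379  0.41139886 -0.43897087  0.56805577]
 [-0.00928311 -0.73799176 -0.67474586  0.96468289]
 [ 0.          0.          0.          1.        ]]
top [[461.73300185   0.         254.63517013]
 [  0.         461.73300185 185.05104569]
 [  0.           0.           1.        ]] [[-0.02829438 -0.99547646  0.09069757  0.46300926]
 [-0.99934779  0.02613396 -0.02492003  0.04128455]
 [ 0.02243702 -0.09134351 -0.99556664  1.27574732]
 [ 0.          0.          0.          1.        ]]
```

View pics/a0.png

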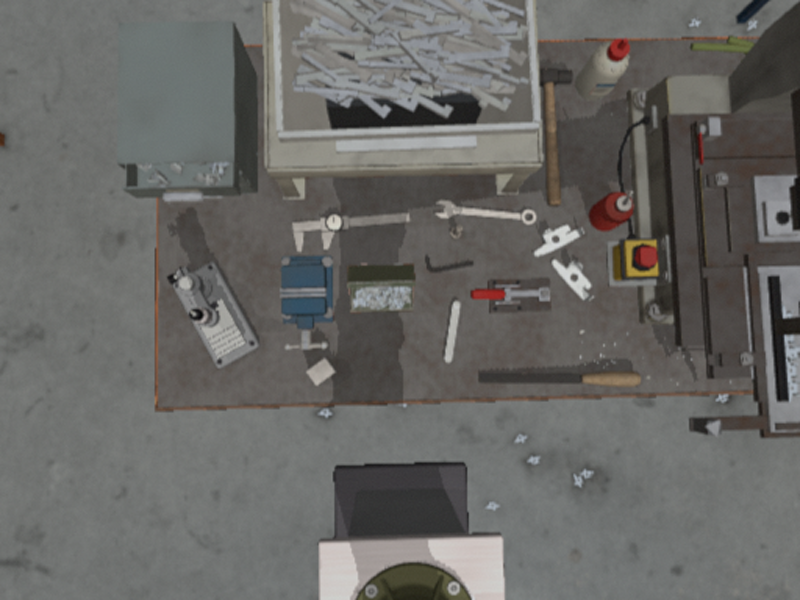

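View pics/scene0.png

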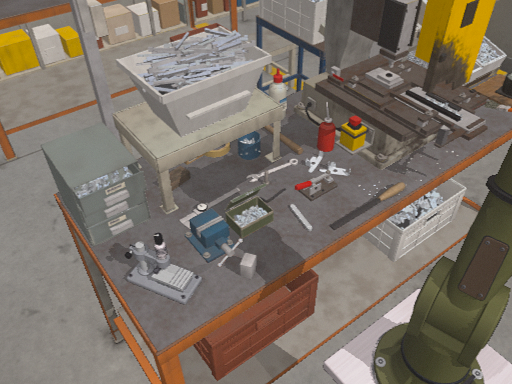

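The top view (800x600) shows the micrometer at about (212,315), with its column at upper left (180,277) and its loading side at lower right. The key is at (452,330) and the gauge block at (320,372). The file, caliper and vise are also visible. Next I'll zoom in to measure.

```bash
cat > h.py <<'E'
import numpy as np,cv2,pickle
def ray(r,u,v):
    T=r["extrinsics"];d=T[:3,:3]@np.linalg.solve(r["mtx"],[u,v,1.0]);return T[:3,3],d
def onz(r,u,v,z):
    o,d=ray(r,u,v);return o+d*(z-o[2])/d[2]
def proj(r,P):
    T=np.linalg.inv(r["extrinsics"]);p=(T[:3,:3]@np.atleast_2d(P).T)+T[:3,3:];q=r["mtx"]@p;return (q[:2]/q[2]).T
def keyseg(r,box,z,thr=170):
    x0,y0,x1,y1=box;g=cv2.cvtColor(r["pixels"],cv2.COLOR_BGR2GRAY)[y0:y1,x0:x1]
    n,l,s,c=cv2.connectedComponentsWithStats((g>thr).astype(np.uint8))
    k=1+np.argmax(s[1:,4]);vv,uu=np.nonzero(l==k)
    P=np.array([onz(r,u+x0,v+y0,z)[:2] for u,v in zip(uu,vv)])
    m,(ext)=P.mean(0),None;w,V=np.linalg.eigh(np.cov(P.T));a=V[:,1];t=(P-m)@a;b=(P-m)@V[:,0]
    return m,np.arctan2(a[1],a[0]),np.ptp(t),np.ptp(b),m+a*(t.max()+t.min())/2
E
python3 - <<'E'
from h import *
d=pickle.load(open("d0.pkl","rb"));t=d["top"];s=d["scene"]
print("key top",keyseg(t,(275,185,305,240),.0095))
print("key scene",keyseg(s,(283,198,318,238),.0095,150))
for n,p in dict(gauge=(205,238),mic=(135,200)).items(): print(n,onz(t,*p,.05))
a=cv2.resize(t["pixels"][155:250,95:175],(480,570),interpolation=cv2.INTER_CUBIC)
b=cv2.resize(s["pixels"][225:310,115:215],(600,510),interpolation=cv2.INTER_CUBIC)
cv2.imwrite("pics/mt.png",a);cv2.imwrite("pics/ms.png",b)
E
```

```text
key top (array([ 0.50313314, -0.08323481]), np.float64(2.9510759804786737), np.float64(0.10107236145018883), np.float64(0.011807125459188737), array([ 0.50177259, -0.08297242]))
key scene (array([ 0.50283417, -0.08299295]), np.float64(2.951380696527171), np.float64(0.11242130156492479), np.float64(0.014720966903075375), array([ 0.50330863, -0.0830843 ]))
gauge [0.43819354 0.14521269 0.05      ]
mic [0.54331432 0.32791716 0.05      ]
```

View pics/mt.png

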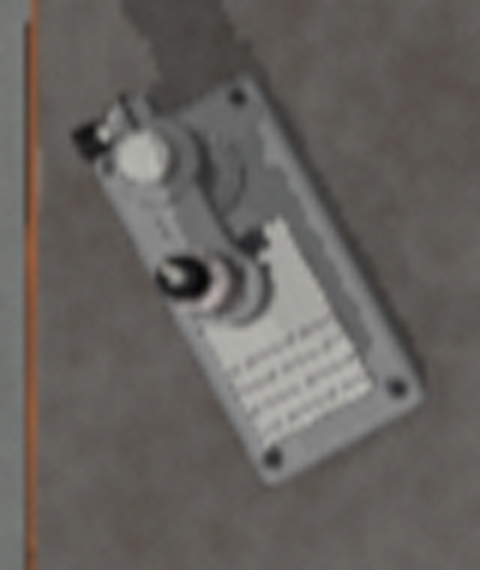

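View pics/ms.png

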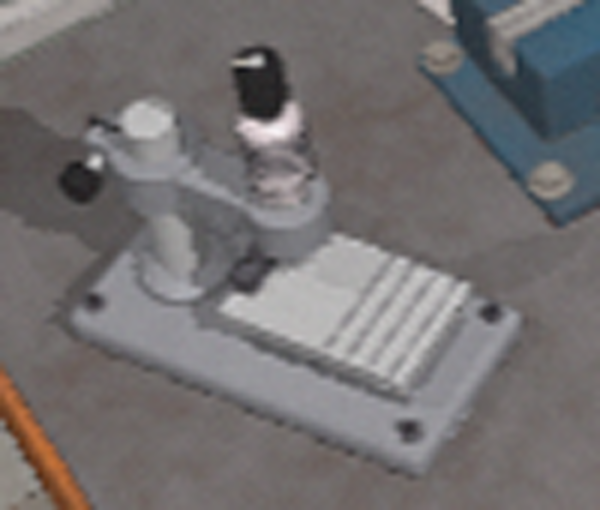

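```bash
cat > fit.py <<'E'
from h import *
from scipy.optimize import least_squares
d=pickle.load(open("d0.pkl","rb"));t=d["top"];s=d["scene"]
# name, cam, px, mic pt (None = free z)
obs=[(t,(372,388),(-62,-27,45)),(t,(262,440),(-62,27,45)),(t,(277,222),(24,-27,45)),
(s,(470,285),(-62,-27,45)),(s,(408,395),(-62,27,45)),(s,(215,303),(24,27,45)),
(t,(182,277),(0,0,'r')),(s,(260,58),(0,0,'r')),(t,(140,158),(62,0,'c')),(s,(148,112),(62,0,'c'))]
def px(r,p): return np.array([95+(p[0]+.5)/6-.5,155+(p[1]+.5)/6-.5]) if r is t else np.array([115+(p[0]+.5)/6-.5,225+(p[1]+.5)/6-.5])
def f(q):
    x,y,a,rz,cz=q;o=[]
    for r,p,m in obs:
        z={'r':rz,'c':cz}.get(m[2],m[2]) if isinstance(m[2],str) else m[2]/1e3
        c,n=np.cos(a),np.sin(a);X,Y=m[0]/1e3,m[1]/1e3
        o.append(proj(r,[x+c*X-n*Y,y+n*X+c*Y,z])[0]-px(r,p))
    return np.ravel(o)
k=least_squares(f,[.54,.33,.5,.178,.12],loss="soft_l1")
print(k.x);print(f(k.x).reshape(-1,2).round(2))
E
python3 fit.py
```

```text
[0.5341813  0.32440128 0.48172276 0.18034433 0.12133962]
[[ 0.3  -0.26]
 [ 0.5   1.08]
 [ 0.82 -0.89]
 [ 0.71  0.75]
 [-0.88 -0.78]
 [ 0.82  1.97]
 [-1.4  -0.19]
 [-0.49  0.45]
 [ 0.11 -0.65]
 [ 0.03  0.03]]
```

Both cameras agree on the key: (0.503,-0.083), yaw -0.19. The micrometer fits at about (0.534,0.324), yaw 0.48, with the ratchet top near z=0.18. I'll move above the key's outer (robot-side) part.

Call:
carry_out(
  motion=[
    [[0,0,0.04],0],
    [[0.04,0.05,0.04],-0.1],
    [[0.29,0.546,0.04],-0.478],
    [[0.29,0.546,0.04],-0.478],
    [[0.29,0.546,0.04],-0.478],
    [[0.29,0.546,0.04],-0.478],
    [[0.29,0.546,0.04],-0.478],
    [[0.29,0.546,0.04],-0.478],
    [[0.29,0.546,0.04],-0.478],
    [[0.29,0.546,0.04],-0.478],
    [[0.29,0.546,0.04],-0.478],
    [[0.29,0.546,0.04],-0.478],
    [[0.29,0.546,0.04],-0.478],
    [[0.29,0.546,0.04],-0.478],
    [[0.29,0.546,-0.09],-0.478],
    [[0.29,0.546,-0.09],-0.478],
    [[0.29,0.546,-0.09],-0.478],
    [[0.29,0.546,-0.09],-0.478],
  ],
  grip=-1,
)

```text
time: 1.9
position: [0.4698, -0.0767, 0.1281]
tool_rot: [1.996, -2.419, -0.013]
ft_force: [-0.3, 0.0, -0.5]
grip_width: 1.005
```

```bash
python3 - <<'E'
from bench import get_state, eyes
from h import *
st=get_state();print(st["time"],st["position"],st["tool_rot"],st["joint_positions"],st["ft_force"])
r=eyes.get_image("wrist");pickle.dump(r,open("w1.pkl","wb"));cv2.imwrite("pics/w1.png",r["pixels"]);print(r["extrinsics"])
print(proj(r,[[.4735,-.0773,.0095],[.449,-.073,.0095],[.557,-.094,.0095]]))
E
```

```text
1.9 [ 0.46984947 -0.07672136  0.12812514] [ 1.99638083 -2.41870467 -0.01254548] [ 0.70216568  0.06136901 -0.60793454  1.96220262  0.03654062  1.13871644
 -1.68204145] [-0.30294581  0.04345448 -0.46404737]
[[-0.19051006 -0.94250618 -0.27456879  0.54364988]
 [-0.98168338  0.18236193  0.05515308 -0.08976573]
 [-0.00191123  0.28004684 -0.95998444  0.28950757]
 [ 0.          0.          0.          1.        ]]
[[255.98276777 179.55412886]
 [256.3673182  202.38756473]
 [256.64203758  92.28433629]]
```

View pics/w1.png

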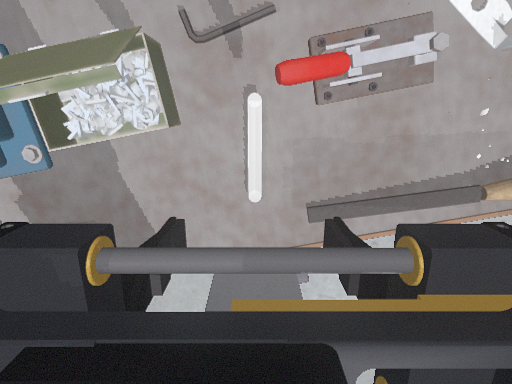

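The wrist view shows the key upright at u≈255, v 95–200, within a few pixels of the prediction. I'll refine the pose from this image.

```bash
python3 - <<'E'
from h import *
r=pickle.load(open("w1.pkl","rb"))
for z in (.0095,): print(keyseg(r,(235,80,275,215),z,165))
from scipy.spatial.transform import Rotation as R
print(R.from_rotvec([1.99638083,-2.41870467,-0.01254548]).as_matrix())
E
```

```text
(array([ 0.50593403, -0.08195345]), np.float64(2.9526089706109513), np.float64(0.10985070660704413), np.float64(0.013813915592335135), array([ 0.50372992, -0.08153188]))
[[-1.89579253e-01 -9.81821922e-01 -9.24227627e-03]
 [-9.81864969e-01  1.89561726e-01  2.74497082e-03]
 [-9.43090689e-04  9.59505682e-03 -9.99953522e-01]]
```

Call:
carry_out(
  motion=[
    [[0,0.001,-0.05],0],
    [[0,0.001,-0.1],0],
    [[0,0.001,-0.1],0],
    [[0,0.001,-0.1],0],
    [[0,0.001,-0.1],0],
  ],
)

```text
time: 2.45
position: [0.477, -0.077, 0.0361]
tool_rot: [-1.997, 2.421, -0.008]
ft_force: [-0.2, -0.3, -0.1]
grip_width: 0.998
```

Call:
carry_out(
  motion=[
    [[-0.001,0,-0.02],0],
    [[-0.001,0,-0.03],0],
    [[-0.001,0,-0.03],0],
    [[-0.001,0,-0.03],0],
    [[-0.001,0,-0.03],0],
  ],
)

```text
time: 2.95
position: [0.4738, -0.0767, 0.0037]
tool_rot: [-1.999, 2.423, -0.002]
ft_force: [0.9, 0.5, 0.8]
grip_width: 1.002
```

Call:
carry_out(
  motion=[
    [[0,0,-0.0015],0],
    [[0,0,-0.0015],0],
    [[0,0,-0.0015],0],
    [[0,0,-0.0015],0],
    [[0,0,-0.0015],0],
    [[0,0,-0.0015],0],
    [[0,0,-0.0015],0],
    [[0,0,-0.0015],0],
    [[0,0,-0.0015],0],
    [[0,0,-0.0015],0],
    [[0,0,-0.0015],0],
    [[0,0,-0.0015],0],
  ],
  grip=1,
  squeeze=25,
)

```text
time: 4.15
position: [0.4729, -0.0765, 0.0011]
tool_rot: [1.999, -2.423, 0.0]
ft_force: [-0.1, -0.5, -0.7]
grip_width: 0.153
```

Call:
carry_out(
  motion=[
    [[0,0,0.04],0],
    [[0,0,0.08],0],
    [[0,0.03,0.12],0.1],
    [[-0.01,0.08,0.12],0.2],
    [[-0.02,0.13,0.12],0.3],
    [[-0.03,0.18,0.12],0.4],
    [[-0.03,0.23,0.12],0.5],
    [[-0.03,0.28,0.12],0.6],
    [[-0.03,0.33,0.12],0.671],
    [[-0.03,0.353,0.12],0.671],
    [[-0.03,0.353,0.12],0.671],
    [[-0.03,0.353,0.12],0.671],
    [[-0.03,0.353,0.12],0.671],
    [[-0.03,0.353,0.12],0.671],
  ],
)

```text
time: 5.55
position: [0.4433, 0.2746, 0.1209]
tool_rot: [2.682, -1.633, 0.001]
ft_force: [-0.0, -0.4, -0.9]
grip_width: 0.157
```

```bash
python3 - <<'E'
from bench import get_state, eyes
from h import *
st=get_state();print(st["time"],st["position"],st["tool_rot"],st["joint_positions"],st["ft_force"],st["grip_width"])
r=eyes.get_image("wrist");pickle.dump(r,open("w2.pkl","wb"))
cv2.imwrite("pics/w2.png",cv2.resize(r["pixels"],(800,600),interpolation=cv2.INTER_CUBIC))
E
```

```text
5.55 [0.44334962 0.2746058  0.12087525] [ 2.68235051e+00 -1.63307055e+00  1.27869271e-03] [ 0.25713956  0.23793302 -0.95568193  1.86748459  0.21429349  1.14473389
 -1.86865003] [-0.03209036 -0.43353774 -0.94416258] 0.15725612190517832
```

View pics/w2.png

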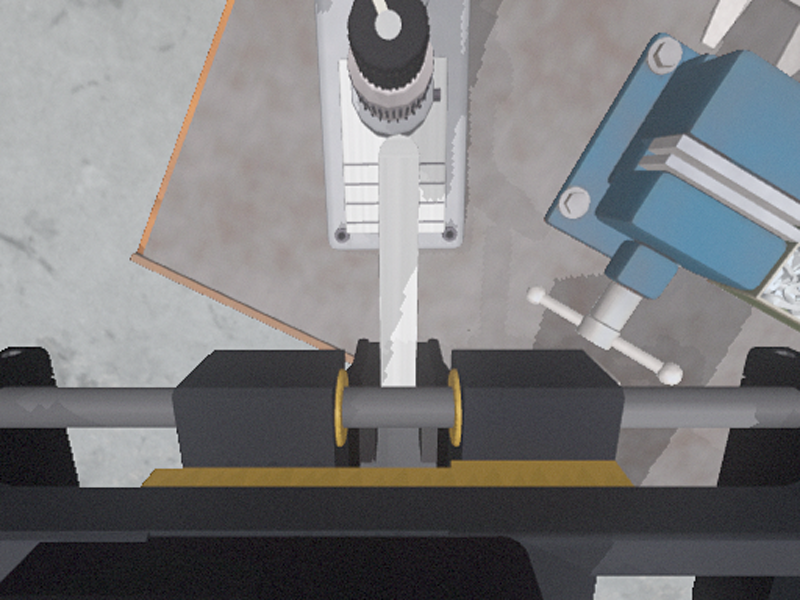

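The wrist view shows the key at u≈398, held straight and pointing at the table (edges u≈344–444). The ratchet top is at about (388,22), so alignment is nearly right. I'll combine all the views to refine the micrometer pose.

```bash
cat > fit2.py <<'E'
from fit import *
w=pickle.load(open("w2.pkl","rb"))
W=lambda u,v:((u+.5)/1.5625-.5,(v+.5)/1.5625-.5)
for nm,p,z in [("tabL",(343,165),.045),("tabR",(444,165),.045),("tabL2",(340,70),.045),("tabFL",(345,235),.045),("tabFR",(445,233),.045),("rat",(388,20),.180),
   ("keyend",(398,138),.1265),("keyfarL",(379,160),.1295),("keyfarR",(418,160),.1295),("keynearL",(382,330),.1295),("keynearR",(416,330),.1295)]:
    q=onz(w,*W(*p),z)[:2];a=k.x[2];c,n=np.cos(a),np.sin(a);e=q-k.x[:2]
    print(nm,q.round(4),"mic",(1e3*np.array([c*e[0]+n*e[1],-n*e[0]+c*e[1]])).round(1))
E
python3 fit2.py
```

```text
[0.5341813  0.32440128 0.48172276 0.18034433 0.12133962]
[[ 0.3  -0.26]
 [ 0.5   1.08]
 [ 0.82 -0.89]
 [ 0.71  0.75]
 [-0.88 -0.78]
 [ 0.82  1.97]
 [-1.4  -0.19]
 [-0.49  0.45]
 [ 0.11 -0.65]
 [ 0.03  0.03]]
tabL [0.4993 0.3374] mic [-24.9  27.7]
tabR [0.5234 0.2906] mic [-25.2 -25. ]
tabL2 [0.5392 0.3579] mic [20.  27.4]
tabFL [0.4668 0.3208] mic [-61.4  28. ]
tabFR [0.4927 0.273 ] mic [-60.6 -26.3]
rat [0.535 0.326] mic [1.5 1.1]
keyend [0.5189 0.3153] mic [-17.7  -1. ]
keyfarL [0.5096 0.3177] mic [-24.9   5.5]
keyfarR [0.5156 0.3061] mic [-24.9  -7.6]
keynearL [0.456  0.2896] mic [-85.4   5.4]
keynearR [0.4618 0.2784] mic [-85.4  -7.3]
```

Call:
carry_out(
  motion=[
    [[-0.001,0.002,-0.03],0],
    [[-0.001,0.002,-0.055],0],
    [[-0.001,0.002,-0.068],0],
    [[-0.001,0.002,-0.07],0],
    [[-0.001,0.002,-0.07],0],
    [[-0.001,0.002,-0.07],0],
    [[-0.001,0.002,-0.07],0],
  ],
)

```text
time: 6.3
position: [0.4426, 0.2789, 0.0522]
tool_rot: [-2.684, 1.63, -0.002]
ft_force: [0.4, -0.3, -0.4]
grip_width: 0.157
```

Call:
carry_out(
  motion=[
    [[0,0,-0.001],0],
    [[0,0,-0.002],0],
    [[0,0,-0.002],0],
    [[0,0,-0.002],0],
  ],
)

```text
time: 6.7
position: [0.4418, 0.2785, 0.0491]
tool_rot: [2.686, -1.63, 0.0]
ft_force: [0.6, -0.3, -1.1]
grip_width: 0.153
```

```bash
python3 - <<'E'
from bench import get_state, eyes
from h import *
for i in range(3):
    r=eyes.get_image("wrist");st=get_state();print(st["position"],st["tool_rot"],st["ft_force"])
pickle.dump(r,open("w3.pkl","wb"))
cv2.imwrite("pics/w3.png",cv2.resize(r["pixels"][:250,120:400],(700,625)[:2] if 0 else (672,600),interpolation=cv2.INTER_CUBIC))
E
```

```text
[0.44183237 0.27853733 0.04909976] [ 2.68564747e+00 -1.62981645e+00  8.67050930e-05] [-0.10088994  0.88030543 -1.23295688]
[0.44185625 0.27852413 0.04908939] [ 2.68562879e+00 -1.62986438e+00  6.23808785e-05] [-0.46687968 -0.4406148  -1.5693752 ]
[0.4418109  0.27854992 0.04906725] [ 2.68560113e+00 -1.62986862e+00 -5.31069061e-05] [ 0.15045753 -0.07073803 -0.65930294]
```

View pics/w3.png

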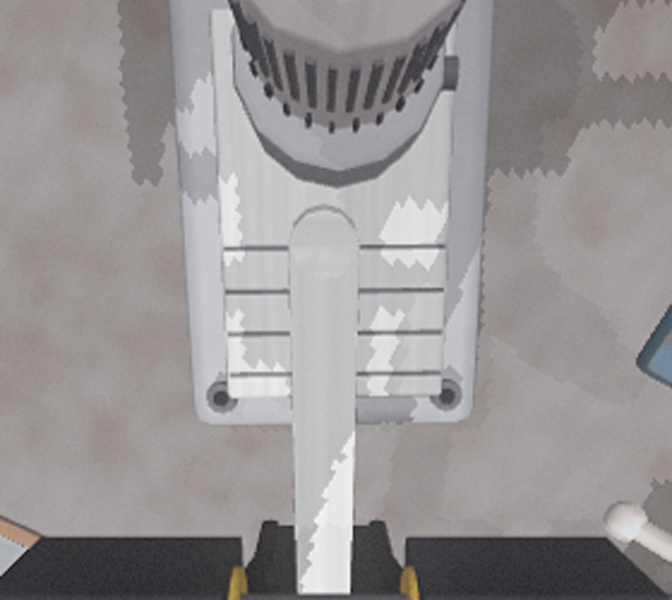

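In the crop, the table mid-line is at u≈334 and the key mid-line at u≈323. Scaled, the key sits about 2.4 mm too far left (+y of the micrometer). I'll correct that and then lower until it touches.

Call:
carry_out(
  motion=[
    [[0.001,-0.002,0],0],
    [[0.001,-0.002,-0.001],0],
    [[0.001,-0.002,-0.002],0],
    [[0.001,-0.002,-0.002],0],
    [[0.001,-0.002,-0.002],0],
  ],
)

```text
time: 7.35
position: [0.4428, 0.2765, 0.047]
tool_rot: [2.686, -1.63, -0.0]
ft_force: [0.3, 1.0, -1.4]
grip_width: 0.157
```

Call:
carry_out(
  motion=[
    [[0,0,-0.001],0],
    [[0,0,-0.001],0],
    [[0,0,-0.001],0],
  ],
)

```text
time: 7.65
position: [0.4428, 0.2765, 0.0461]
tool_rot: [2.686, -1.63, -0.0]
ft_force: [-0.2, -0.4, -2.0]
grip_width: 0.159
```

Call:
carry_out(
  motion=[
    [[0,0,-0.001],0],
    [[0,0,-0.001],0],
    [[0,0,-0.001],0],
  ],
)

```text
time: 7.95
position: [0.4428, 0.2765, 0.0451]
tool_rot: [2.686, -1.63, -0.0]
ft_force: [0.2, 0.2, -1.4]
grip_width: 0.157
```

Call:
carry_out(
  motion=[
    [[0,0,-0.0005],0],
    [[0,0,-0.001],0],
    [[0,0,-0.001],0],
  ],
)

```text
time: 8.25
position: [0.4428, 0.2765, 0.044]
tool_rot: [2.685, -1.63, -0.0]
ft_force: [0.2, -0.1, -1.4]
grip_width: 0.155
```

Call:
carry_out(
  motion=[
    [[0,0,-0.0005],0],
    [[0,0,-0.001],0],
    [[0,0,-0.001],0],
  ],
)

```text
time: 8.55
position: [0.4428, 0.2765, 0.043]
tool_rot: [2.686, -1.63, -0.0]
ft_force: [-0.3, 0.3, -0.7]
grip_width: 0.158
```

```bash
python3 - <<'E'
from bench import get_state, eyes
from h import *
w=eyes.get_image("wrist")
F=[]
for i in range(3):
    r=eyes.get_image("scene");st=get_state();F.append(np.r_[st["ft_force"],st["torque"]])
print(st["position"],np.mean(F,0))
pickle.dump((w,r),open("w4.pkl","wb"))
b=cv2.resize(r["pixels"][225:310,115:215],(600,510),interpolation=cv2.INTER_CUBIC)
cv2.imwrite("pics/s4.png",b)
E
```

```text
[0.44288575 0.27655704 0.04312219] [ 0.00478767 -0.16839796 -1.3075705  -0.04312355  0.04253383 -0.00484087]
```

View pics/s4.png

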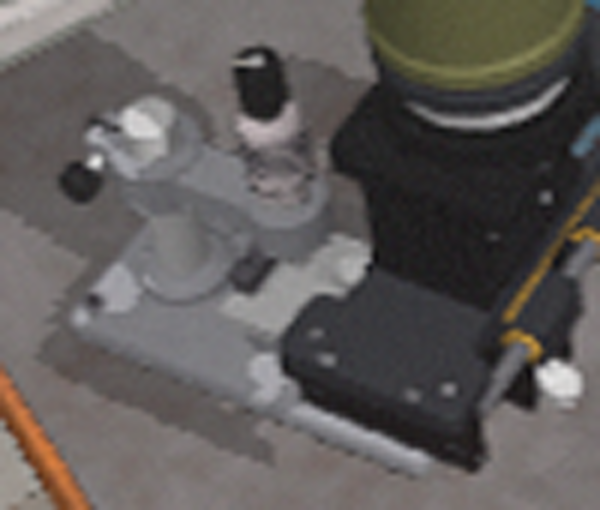

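```bash
python3 - <<'E'
from h import *
a=pickle.load(open("w3.pkl","rb"));b=pickle.load(open("w4.pkl","rb"))[0]
f=lambda r:cv2.resize(r["pixels"][60:250,205:305],(400,600),interpolation=cv2.INTER_CUBIC)
cv2.imwrite("pics/cmp.png",np.hstack([f(a),f(b)]))
E
```

```text
(no output)
```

View pics/cmp.png

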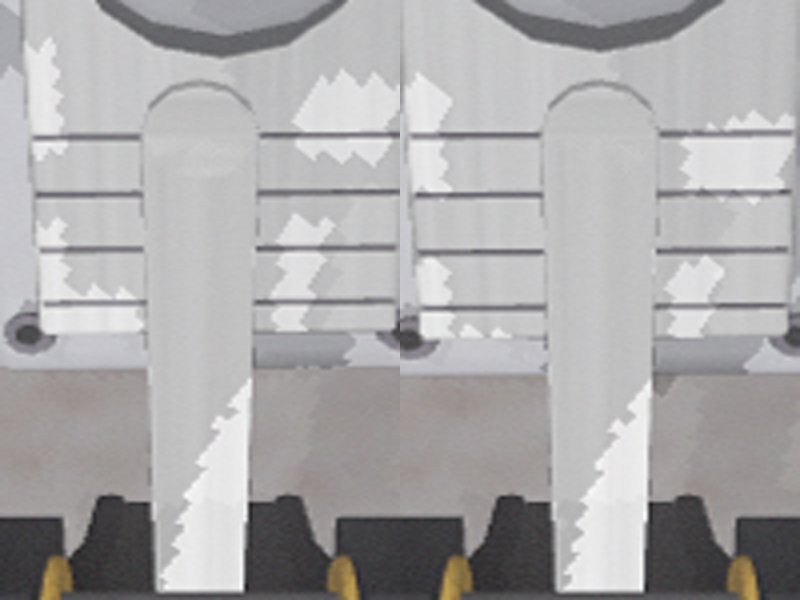

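```bash
python3 - <<'E'
from h import *
r=pickle.load(open("w4.pkl","rb"))[0];T=r["extrinsics"];f=r["mtx"][0,0];print(f,T[:3,2],T[:3,3])
for v,l,rr in [(150,144,257),(200,144,257.5),(300,147,255),(400,150,251.5),(500,153,248),(580,155,244.5)]:
    # right panel approx same; use panel px
    w=(rr-l)/4;u=205+((l+rr)/2)/4;vv=60+v*190/600;Z=f*.0140/w
    p=T[:3,3]+T[:3,:3]@(np.linalg.solve(r["mtx"],[u,vv,1])*Z);print(v,p.round(4))
# table scale: grooves y 193 right panel from 415 to ~791 => 54mm
for v,l,rr in [(193,415,791),(250,417.5,789),(306,420,787.5)]:
    w=(rr-l)/4;u=205+((l+rr)/2-400)/4;vv=60+v*190/600;Z=f*.054/w
    p=T[:3,3]+T[:3,:3]@(np.linalg.solve(r["mtx"],[u,vv,1])*Z);print("tab",v,p.round(4))
E
```

```text
279.9727861590428 [-0.24029605 -0.12384463 -0.96276701] [0.50811231 0.31211392 0.20510038]
150 [0.5096 0.3126 0.0606]
200 [0.5029 0.3091 0.0633]
300 [0.4886 0.3016 0.0605]
400 [0.4724 0.2932 0.056 ]
500 [0.454  0.2837 0.0508]
580 [0.4371 0.275  0.0456]
tab 193 [0.5033 0.3089 0.0397]
tab 250 [0.4943 0.3041 0.0405]
tab 306 [0.4853 0.2994 0.0415]
```

```bash
cat > tilt.py <<'E'
from h import *
def tilt(r,rows,uc=256,lo=8,hi=19):
    g=cv2.GaussianBlur(cv2.cvtColor(r["pixels"],cv2.COLOR_BGR2GRAY),(1,3),0).astype(float)
    T=r["extrinsics"];f=r["mtx"][0,0];L=[];Rr=[]
    for v in rows:
        d=np.abs(np.diff(g[v]))
        def pk(a,b):
            s=d[a:b];i=np.argmax(s)+a;w=d[i-1:i+2];return i+.5+(w@[-1,0,1])/w.sum()
        L.append(pk(uc-hi,uc-lo));Rr.append(pk(uc+lo-1,uc+hi))
    rows=np.array(rows);out=[]
    def rob(y):
        m=np.ones(len(y),bool)
        for _ in range(5):
            p=np.polyfit(rows[m],y[m],1);e=np.abs(y-np.polyval(p,rows));m=e<max(.4,1.5*np.median(e))
        return p,m.sum()
    (pl,nl),(pr,nr)=rob(np.array(L)),rob(np.array(Rr))
    for v in (rows[0],rows[-1]):
        l,q=np.polyval(pl,v),np.polyval(pr,v);Z=f*.014/(q-l)
        out.append(T[:3,3]+T[:3,:3]@(np.linalg.solve(r["mtx"],[(l+q)/2,v,1])*Z))
    a,b=out;print(nl,nr,len(rows),a.round(4),b.round(4),"nose-up",((a-b)[2]/np.linalg.norm((a-b)[:2])).round(3),"widths",[(np.polyval(pr,v)-np.polyval(pl,v)).round(2) for v in (rows[0],rows[-1])])
    return a,b
if __name__=="__main__":
    tilt(pickle.load(open("w1.pkl","rb")),range(102,195))
    for n,rows in (("w2.pkl",range(95,235)),("w3.pkl",range(105,240)),("w4.pkl",range(105,240))):
        r=pickle.load(open(n,"rb"));r=r[0] if isinstance(r,tuple) else r;tilt(r,rows)
E
python3 tilt.py
```

```text
90 70 93 [ 0.5473 -0.0918  0.0715] [ 0.4813 -0.0791  0.0855] nose-up -0.208 widths [np.float64(18.83), np.float64(18.35)]
128 114 140 [0.5158 0.3137 0.1277] [0.4439 0.2767 0.1249] nose-up 0.035 widths [np.float64(26.61), np.float64(22.8)]
104 108 135 [0.5094 0.3154 0.0728] [0.4387 0.2786 0.0513] nose-up 0.27 widths [np.float64(29.58), np.float64(22.42)]
108 97 135 [0.5104 0.3133 0.0686] [0.4395 0.2766 0.045 ] nose-up 0.295 widths [np.float64(29.97), np.float64(22.4)]
```

```bash
python3 - <<'E'
from h import *
for n,rows in (("w2.pkl",(96,105,115,130,160,200,225)),("w4.pkl",(98,110,115,125,145,165,185,210,225))):
    r=pickle.load(open(n,"rb"));r=r[0] if isinstance(r,tuple) else r
    g=cv2.cvtColor(r["pixels"],cv2.COLOR_BGR2GRAY)
    for v in rows: print(n,v,"L",g[v,234:250],"R",g[v,262:278])
E
```

```text
w2.pkl 96 L [233 234 232 232 231 233 236 236 231 200 205 206 206 204 206 205] R [205 206 205 206 207 196 194 194 194 192 194 194 194 197 196 196]
w2.pkl 105 L [163 155 171 172 168 171 171 174 183 209 207 203 203 202 208 205] R [207 205 205 204 203 203 147 150 154 156 152 170 167 166 171 170]
w2.pkl 115 L [237 234 232 234 235 235 238 236 200 210 207 205 203 205 207 207] R [204 207 205 206 205 207 220 200 200 202 201 204 204 196 197 195]
w2.pkl 130 L [159 159 158 157 156 160 171 169 174 209 205 203 203 205 204 206] R [205 206 207 206 205 199 159 188 189 187 188 188 186 189 190 189]
w2.pkl 160 L [154 151 152 152 153 151 154 151 160 209 205 201 202 203 204 204] R [201 204 206 205 205 190 157 159 156 157 157 158 157 157 153 156]
w2.pkl 200 L [165 165 168 168 168 168 167 164 168 208 202 200 201 200 202 203] R [233 233 235 235 226 138 166 163 163 161 163 165 165 167 166 167]
w2.pkl 225 L [ 63  69  65  68  67  64  70  66  73 134 203 198 198 197 197 187] R [222 225 226 225 130  64  65  67  70  69  72  70  68  65  61  66]
w4.pkl 98 L [198 199 199 202 201 202 199 185 194 193 192 193 193 191 194
[... 549 characters left out ...]
201 198 186 197 194 192 192 191 195 196 196] R [194 194 193 193 191 195 209 190 192 189 187 190 201 227 224 224]
w4.pkl 165 L [195 198 200 199 200 199 197 168 195 194 195 191 190 194 194 195] R [194 194 195 191 193 192 167 191 187 190 216 219 226 225 224 225]
w4.pkl 185 L [158 157 157 154 153 157 155 160 176 196 192 192 191 193 195 193] R [191 198 238 236 235 223 160 162 143 165 165 160 159 162 160 161]
w4.pkl 210 L [154 152 156 157 157 158 159 158 140 194 192 191 190 192 191 192] R [234 232 235 235 233 162 158 159 159 162 160 157 159 155 157 151]
w4.pkl 225 L [ 62  67  64  64  67  67  65  63  68 136 197 191 189 181 189 237] R [226 228 228 226 171  56  67  71  65  68  67  68  66  61  60  65]
```

```bash
python3 - <<'E'
from h import *
for n,tcp,rows in (("w2.pkl",(.4433,.2746,.1209),(105,160,225)),("w3.pkl",(.4418,.2785,.0491),(110,165,225)),("w4.pkl",(.4428,.2765,.0431),(110,165,225))):
    r=pickle.load(open(n,"rb"));r=r[0] if isinstance(r,tuple) else r
    print(n,(r["extrinsics"][:3,3]-tcp).round(4),r["extrinsics"][:3,2].round(3))
    a=.4818;c,s=np.cos(a),np.sin(a)
    for th in (-.1,0,.1,.2,.3):
      # pivot at TCP point (underside 1 mm below TCP), top 9.5 thick
      P=[]
      for sg in (-1,1):
        for x in np.linspace(-.005,.0785,200):
          X=x*np.cos(th)-.0085*np.sin(th);Zz=tcp[2]-.001+x*np.sin(th)+.0095*np.cos(th);Y=sg*.007
          P.append([tcp[0]+c*X-s*Y,tcp[1]+s*X+c*Y,Zz])
      q=proj(r,P);w=[]
      for v in rows:
        w.append(round(abs(np.interp(v,q[199::-1,1],q[199::-1,0])-np.interp(v,q[:199:-1,1],q[:199:-1,0])),2))
      tip=proj(r,[tcp[0]+c*.0855*np.cos(th),tcp[1]+s*.0855*np.cos(th),tcp[2]+.0085+.0855*np.sin(th)])[0]
      print(th,w,"tip",tip.round(1))
E
```

```text
w2.pkl [0.0654 0.0357 0.1621] [-0.24  -0.124 -0.963]
-0.1 [np.float64(25.37), np.float64(24.54), np.float64(23.56)] tip [256.5  90.5]
0 [np.float64(26.65), np.float64(25.29), np.float64(23.69)] tip [256.6  88.5]
0.1 [np.float64(28.07), np.float64(26.14), np.float64(23.85)] tip [256.8  88.1]
0.2 [np.float64(29.52), np.float64(27.11), np.float64(24.04)] tip [256.9  89.6]
0.3 [np.float64(31.0), np.float64(28.26), np.float64(24.28)] tip [257.1  93.4]
w3.pkl [0.0653 0.0357 0.1621] [-0.24  -0.124 -0.963]
-0.1 [np.float64(25.29), np.float64(24.46), np.float64(23.56)] tip [257.   90.5]
0 [np.float64(26.52), np.float64(25.17), np.float64(23.69)] tip [257.1  88.5]
0.1 [np.float64(27.89), np.float64(25.96), np.float64(23.85)] tip [257.3  88. ]
0.2 [np.float64(29.46), np.float64(26.87), np.float64(24.04)] tip [257.4  89.6]
0.3 [np.float64(30.99), np.float64(27.95), np.float64(24.28)] tip [257.6  93.3]
w4.pkl [0.0653 0.0356 0.162 ] [-0.24  -0.124 -0.963]
-0.1 [np.float64(25.31), np.float64(24.48), np.float64(23.57)] tip [256.9  90.3]
0 [np.float64(26.54), np.float64(25.18), np.float64(23.7)] tip [257.1  88.3]
0.1 [np.float64(27.91), np.float64(25.97), np.float64(23.86)] tip [257.2  87.9]
0.2 [np.float64(29.48), np.float64(26.88), np.float64(24.06)] tip [257.4  89.4]
0.3 [np.float64(31.02), np.float64(27.96), np.float64(24.3)] tip [257.6  93.2]
```

The wrist measurements disagree with a level key. In w2 the widths match tilt ≈0, but in w3 and w4 the nose looks about 0.15 rad up, so the key probably pivoted in the jaws during the fast descent. I'll take it back to its free bench spot, let the bench level it, and regrip harder.

Call:
carry_out(
  motion=[
    [[0,0,0.02],0],
    [[0,0,0.05],0],
    [[0,-0.03,0.08],-0.1],
    [[0.01,-0.08,0.08],-0.2],
    [[0.02,-0.12,0.08],-0.3],
    [[0.03,-0.17,0.08],-0.4],
    [[0.03,-0.22,0.08],-0.5],
    [[0.03,-0.27,0.08],-0.6],
    [[0.03,-0.32,0.08],-0.671],
    [[0.03,-0.353,0.08],-0.671],
    [[0.03,-0.353,0.06],-0.671],
    [[0.03,-0.353,0.03],-0.671],
    [[0.03,-0.353,0],-0.671],
    [[0.03,-0.353,-0.01],-0.671],
    [[0.03,-0.353,-0.02],-0.671],
    [[0.03,-0.353,-0.025],-0.671],
    [[0.03,-0.353,-0.03],-0.671],
    [[0.03,-0.353,-0.03],-0.671],
    [[0.03,-0.353,-0.03],-0.671],
  ],
)

```text
time: 10.65
position: [0.4734, -0.0766, 0.0137]
tool_rot: [-1.999, 2.423, -0.002]
ft_force: [-0.4, -0.2, -0.9]
grip_width: 0.156
```

```bash
python3 - <<'E'
from bench import get_state, eyes
from h import *
w=eyes.get_image("wrist");st=get_state();print(st["position"],st["tool_rot"],st["ft_force"],st["torque"])
pickle.dump(w,open("w5.pkl","wb"))
g=cv2.cvtColor(w["pixels"],cv2.COLOR_BGR2GRAY)
for v in (100,110,165,225): print(v,"L",g[v,234:250],"R",g[v,262:278])
E
```

```text
[ 0.47344274 -0.07656477  0.01372358] [-1.99895441e+00  2.42290239e+00 -1.70386971e-03] [ 0.30702197  0.51288045 -0.5510758 ] [0.03387155 0.06014644 0.02337837]
100 L [133 132 137 140 136 135 148 208 204 204 201 205 204 202 204 203] R [203 203 202 205 201 203 199 159 173 174 174 173 171 172 164 162]
110 L [136 136 138 138 140 139 168 210 203 203 202 200 205 205 203 205] R [204 205 204 204 203 203 205 175 140 143 145 135 137 136 139 137]
165 L [133 136 134 133 133 133 133 146 207 205 203 204 203 203 205 203] R [203 204 206 204 205 203 165 162 166 166 165 167 167 167 167 165]
225 L [ 59  58  63  64  64  66  62  61  73 164 241 233 232 233 234 235] R [191 192 193 192 149  57  67  65  67  65  67  67  60  61  59  60]
```

With clean contrast the nose-up tilt of about 0.17 rad is confirmed. I'll lower with a light grip so the bench levels the key, then open and regrip.

Call:
carry_out(
  motion=[
    [[0,0,-0.003],0],
    [[0,0,-0.006],0],
    [[0,0,-0.009],0],
    [[0,0,-0.012],0],
    [[0,0,-0.012],0],
    [[0,0,-0.012],0],
  ],
  squeeze=5,
  grip=1,
)

```text
time: 11.3
position: [0.4727, -0.0764, 0.0009]
tool_rot: [1.999, -2.423, -0.001]
ft_force: [0.8, -0.6, -1.0]
grip_width: 0.157
```

Call:
carry_out(
  motion=[
    [[0,0,-0.0005],0],
    [[0,0,-0.0005],0],
    [[0,0,-0.0005],0],
    [[0,0,-0.0005],0],
    [[0,0,-0.0005],0],
    [[0,0,-0.0005],0],
  ],
  grip=-0.4,
)

```text
time: 11.9
position: [0.4729, -0.0765, 0.0006]
tool_rot: [1.999, -2.423, 0.0]
ft_force: [-1.0, -0.1, -0.8]
grip_width: 0.619
```

Call:
carry_out(
  motion=[
    [[0,0,-0.0005],0],
    [[0,0,-0.0005],0],
    [[0,0,-0.0005],0],
    [[0,0,-0.0005],0],
    [[0,0,-0.0005],0],
    [[0,0,-0.0005],0],
    [[0,0,-0.0005],0],
    [[0,0,-0.0005],0],
  ],
  grip=1,
  squeeze=60,
)

```text
time: 12.7
position: [0.4733, -0.0766, 0.0004]
tool_rot: [-1.999, 2.423, -0.001]
ft_force: [-0.2, -0.2, 5.7]
grip_width: 0.153
```

Call:
carry_out(
  motion=[
    [[0,0,0.005],0],
    [[0,0,0.015],0],
    [[0,0,0.03],0],
    [[0,0,0.04],0],
    [[0,0,0.045],0],
    [[0,0,0.045],0],
    [[0,0,0.045],0],
  ],
)

```text
time: 13.4
position: [0.4725, -0.0766, 0.0448]
tool_rot: [1.999, -2.423, -0.0]
ft_force: [0.4, -0.2, -0.1]
grip_width: 0.152
```

```bash
cat > kw.py <<'E'
from bench import get_state, eyes
from h import *
import sys
w=eyes.get_image("wrist");st=get_state();print(st["time"],st["position"],st["tool_rot"],st["ft_force"],st["torque"],st["grip_width"])
pickle.dump(w,open(sys.argv[1]+".pkl","wb"))
g=cv2.cvtColor(w["pixels"],cv2.COLOR_BGR2GRAY)
for v in (100,110,165,225): print(v,"L",g[v,234:250],"R",g[v,262:278])
E
python3 kw.py w6
```

```text
13.45 [ 0.47232913 -0.07645656  0.04460209] [ 1.99873348e+00 -2.42286728e+00 -1.18428200e-03] [-0.46916705 -0.67244982 -1.18721333] [0.07090998 0.09138978 0.00047132] 0.1509009726267745
100 L [161 159 158 162 162 161 163 159 215 215 215 214 214 214 214 215] R [212 212 213 212 215 206 144 168 170 169 170 167 165 167 165 163]
110 L [163 162 161 167 164 164 161 143 213 212 210 207 208 207 214 218] R [208 211 209 210 209 203 165 171 170 170 169 171 172 169 167 170]
165 L [167 168 164 168 163 169 166 163 180 216 210 207 205 206 207 209] R [209 207 208 209 208 154 160 162 163 162 163 161 164 163 162 164]
225 L [ 58  58  66  62  63  62  65  60  56 122 238 229 228 227 229 229] R [193 196 198 197  50  64  61  66  68  60  62  63  55  60  59  60]
```

Level now (widths 26.2/24.6/22.9). I'll carry it over more gently.

Call:
carry_out(
  motion=[
    [[0,0,0.015],0],
    [[0,0.01,0.03],0.02],
    [[0,0.03,0.045],0.06],
    [[-0.005,0.06,0.055],0.12],
    [[-0.01,0.09,0.06],0.19],
    [[-0.015,0.12,0.06],0.26],
    [[-0.02,0.15,0.06],0.33],
    [[-0.025,0.18,0.06],0.4],
    [[-0.03,0.21,0.06],0.47],
    [[-0.03,0.24,0.06],0.53],
    [[-0.03,0.27,0.06],0.59],
    [[-0.03,0.3,0.06],0.64],
    [[-0.03,0.325,0.06],0.671],
    [[-0.03,0.343,0.06],0.671],
    [[-0.03,0.353,0.055],0.671],
    [[-0.03,0.353,0.045],0.671],
    [[-0.03,0.353,0.03],0.671],
    [[-0.03,0.353,0.018],0.671],
    [[-0.03,0.353,0.012],0.671],
    [[-0.03,0.353,0.01],0.671],
  ],
)

```text
time: 15.45
position: [0.4423, 0.2755, 0.0538]
tool_rot: [2.683, -1.63, -0.002]
ft_force: [0.1, 0.9, -1.1]
grip_width: 0.15
```

Call:
carry_out(
  motion=[
    [[0,0,-0.002],0],
    [[0,0,-0.004],0],
    [[0,0,-0.005],0],
    [[0,0,-0.005],0],
    [[0,0,-0.005],0],
  ],
)

```text
time: 15.95
position: [0.443, 0.2766, 0.0503]
tool_rot: [-2.685, 1.63, -0.001]
ft_force: [0.2, -0.3, -1.0]
grip_width: 0.154
```

```bash
python3 kw.py w7; python3 - <<'E'
from h import *
r=pickle.load(open("w7.pkl","rb"))
cv2.imwrite("pics/w7.png",cv2.resize(r["pixels"][:250,120:400],(672,600),interpolation=cv2.INTER_CUBIC))
E
```

```text
16.0 [0.44302887 0.27660675 0.05031199] [-2.68540824e+00  1.62988469e+00 -6.14081292e-04] [-0.34897157  0.21663705 -0.48781695] [-0.0223528   0.03315945 -0.03251671] 0.14648113197712534
100 L [198 199 198 201 202 204 199 179 201 205 204 205 201 206 204 204] R [208 206 205 206 207 200 168 195 191 189 188 192 194 193 193 193]
110 L [197 197 197 198 201 202 198 167 200 204 201 198 199 201 207 208] R [200 202 203 202 201 193 168 193 188 185 189 189 195 192 189 191]
165 L [194 193 196 193 192 173 171 172 167 205 201 199 197 200 201 202] R [201 201 201 201 199 142 148 150 149 148 155 156 152 153 151 152]
225 L [ 64  59  66  70  65  59  63  62  60  97 203 196 196 195 193 187] R [218 221 224 225  49  61  67  65  60  64  63  68  66  63  64  59]
```

View pics/w7.png

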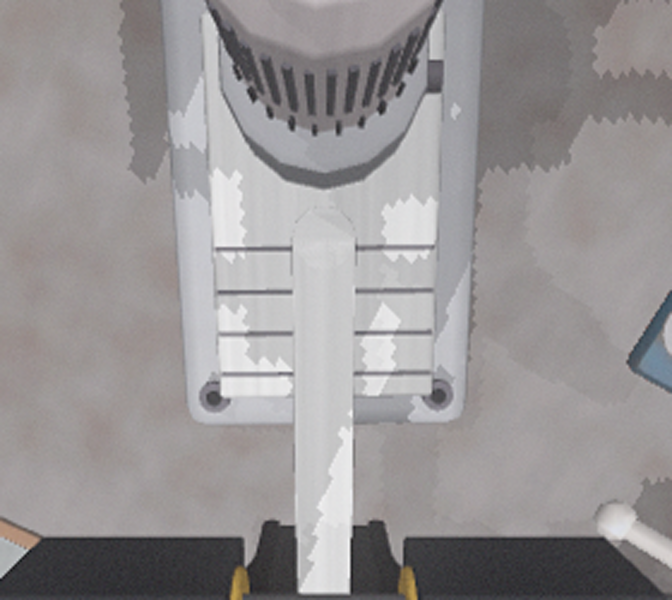

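The crop shows the key mid-line at u≈324, matching the table mid-line (325) and the drum mid-line (325), and the key is level. Lowering to contact.

Call:
carry_out(
  motion=[
    [[0,0,-0.002],0],
    [[0,0,-0.003],0],
    [[0,0,-0.0035],0],
    [[0,0,-0.0035],0],
    [[0,0,-0.0035],0],
  ],
)

```text
time: 16.5
position: [0.4428, 0.2765, 0.0466]
tool_rot: [2.686, -1.63, -0.0]
ft_force: [-0.4, 0.6, -0.4]
grip_width: 0.148
```

Call:
carry_out(
  motion=[
    [[0,0,-0.0005],0],
    [[0,0,-0.0005],0],
    [[0,0,-0.0005],0],
  ],
)

```text
time: 16.8
position: [0.4428, 0.2765, 0.0461]
tool_rot: [2.686, -1.63, 0.0]
ft_force: [0.5, 0.2, -1.0]
grip_width: 0.15
```

Call:
carry_out(
  motion=[
    [[0,0,-0.0005],0],
    [[0,0,-0.0005],0],
    [[0,0,-0.0005],0],
  ],
)

```text
time: 17.1
position: [0.4429, 0.2766, 0.0456]
tool_rot: [-2.686, 1.63, -0.0]
ft_force: [0.1, 0.1, -0.8]
grip_width: 0.147
```

Call:
carry_out(
  motion=[
    [[0,0,-0.0005],0],
    [[0,0,-0.0005],0],
    [[0,0,-0.0005],0],
    [[0,0,-0.0005],0],
  ],
)

```text
time: 17.5
position: [0.4429, 0.2766, 0.0452]
tool_rot: [2.686, -1.63, 0.0]
ft_force: [-0.7, -0.4, 1.4]
grip_width: 0.151
```

```bash
python3 - <<'E'
from bench import get_state, eyes
import numpy as np
F=[]
for i in range(6):
    w=eyes.get_image("top");st=get_state();F.append(np.r_[st["ft_force"],st["torque"]])
print(st["position"],np.mean(F,0).round(3))
E
```

```text
[0.44289893 0.2765691  0.04515833] [-0.631 -0.561  1.742 -0.056  0.057  0.008]
```

Light contact, about 2.5 N. Sliding in along micrometer x with a gentler grip.

Call:
carry_out(
  motion=[
    [[0,0,0],0],
    [[0.0018,0.0009,0],0],
    [[0.0035,0.0018,0],0],
    [[0.0062,0.0032,0],0],
    [[0.0089,0.0046,0],0],
    [[0.0115,0.006,0],0],
    [[0.0142,0.0074,0],0],
    [[0.0168,0.0088,0],0],
    [[0.0195,0.0102,0],0],
    [[0.0213,0.0111,0],0],
    [[0.0222,0.0116,0],0],
    [[0.023,0.012,0],0],
    [[0.023,0.012,0],0],
  ],
  squeeze=12,
)

```text
time: 19.1
position: [0.4658, 0.2886, 0.0451]
tool_rot: [2.686, -1.63, -0.0]
ft_force: [-2.3, -2.0, 4.2]
grip_width: 0.155
```

Call:
carry_out(
  motion=[
    [[0.0004,0.0002,0],0],
    [[0.0009,0.0005,0],0],
    [[0.0013,0.0007,0],0],
    [[0.0018,0.0009,0],0],
    [[0.0018,0.0009,0],0],
  ],
)

```text
time: 19.6
position: [0.4676, 0.2895, 0.0451]
tool_rot: [2.686, -1.63, -0.0]
ft_force: [-3.7, -1.5, 5.7]
grip_width: 0.162
```

Call:
carry_out(
  motion=[
    [[0.0004,0.0002,0],0],
    [[0.0009,0.0005,0],0],
    [[0.0013,0.0007,0],0],
    [[0.0018,0.0009,0],0],
    [[0.0018,0.0009,0],0],
  ],
)

```text
time: 20.1
position: [0.4693, 0.2903, 0.0452]
tool_rot: [2.685, -1.63, -0.0]
ft_force: [-3.9, -1.4, 5.6]
grip_width: 0.158
```

Call:
carry_out(
  motion=[
    [[0.0004,0.0002,0.0002],0],
    [[0.0009,0.0005,0.0002],0],
    [[0.0009,0.0005,0.0002],0],
  ],
)

```text
time: 20.4
position: [0.4706, 0.2909, 0.0453]
tool_rot: [-2.685, 1.63, -0.0]
ft_force: [-2.2, -1.7, 3.2]
grip_width: 0.157
```

Call:
carry_out(
  motion=[
    [[0.0004,0.0002,0],0],
    [[0.0009,0.0005,0],0],
    [[0.0009,0.0005,0],0],
  ],
)

```text
time: 20.7
position: [0.471, 0.2911, 0.0453]
tool_rot: [2.685, -1.63, -0.0]
ft_force: [-4.0, -2.4, 4.8]
grip_width: 0.162
```

Call:
carry_out(
  motion=[
    [[0.0004,0.0002,0],0],
    [[0.0009,0.0005,0],0],
    [[0.0009,0.0005,0],0],
  ],
)

```text
time: 21.0
position: [0.4711, 0.2911, 0.0452]
tool_rot: [2.683, -1.628, -0.001]
ft_force: [-6.1, -3.7, 8.2]
grip_width: 0.16
```

The position has stopped advancing, the force has risen to about 7 N, and the TCP matches the seated position (key centre ≈ -41 mm). Releasing and rising.

Call:
carry_out(
  motion=[
    [[-0.0005,-0.0003,0.0005],0],
    [[-0.0005,-0.0003,0.0005],0],
    [[-0.0005,-0.0003,0.0005],0],
    [[-0.0005,-0.0003,0.0005],0],
    [[-0.0005,-0.0003,0.0005],0],
    [[-0.0005,-0.0003,0.0005],0],
  ],
  grip=-0.3,
)

```text
time: 21.6
position: [0.4718, 0.2916, 0.0458]
tool_rot: [-2.685, 1.63, -0.0]
ft_force: [-0.9, 0.3, -0.5]
grip_width: 0.602
```

Call:
carry_out(
  motion=[
    [[0,0,0.02],0],
    [[0,0,0.05],0],
    [[0,0,0.08],0],
    [[0,0,0.12],0],
    [[-0.01,-0.005,0.16],0],
    [[-0.01,-0.005,0.18],0],
    [[-0.01,-0.005,0.18],0],
    [[-0.01,-0.005,0.18],0],
    [[-0.01,-0.005,0.18],0],
  ],
)

```text
time: 22.5
position: [0.4611, 0.2859, 0.2243]
tool_rot: [2.684, -1.629, -0.002]
ft_force: [-0.6, 1.1, -0.3]
grip_width: 0.647
```

```bash
python3 kw.py w8; python3 - <<'E'
from h import *
r=pickle.load(open("w8.pkl","rb"))
cv2.imwrite("pics/w8.png",cv2.resize(r["pixels"],(800,600),interpolation=cv2.INTER_CUBIC))
print(proj(r,[[.5345,.3257,.180],[.4987,.3068,.0545]]))
E
```

```text
22.55 [0.46101015 0.2859809  0.22424371] [ 2.68395287e+00 -1.62868920e+00 -2.37015061e-03] [-0.16200286  0.15704062 -0.33519105] [-0.01418279 -0.06599036  0.01708916] 0.6529220067811347
100 L [232 231 233 231 184 204 180 180 161  75  88  87  89  90  86  85] R [ 87  91  88  84 128 213 204 182 183 110 133 149 215 229 225 210]
110 L [233 229 230 232 234 233 228 201 205 204 185 194 217 229 226 227] R [215 210 167 188 196 192 212 226 226 226 226 224 225 225 220 201]
165 L [152 153 153 153 156 159 155 157 156 157 159 159 159 158 167 218] R [166 166 165 164 163 156 157 156 157 154 152 153 156 153 153 155]
225 L [ 73 105 122 133 110 107 110 112 110 110 112 109 109 110 107 109] R [121 172 154 158 161 159 156 157 156 156 159 158 157 157 153 155]
[[254.6612633   97.01823994]
 [254.88609441 138.16740002]]
```

View pics/w8.png

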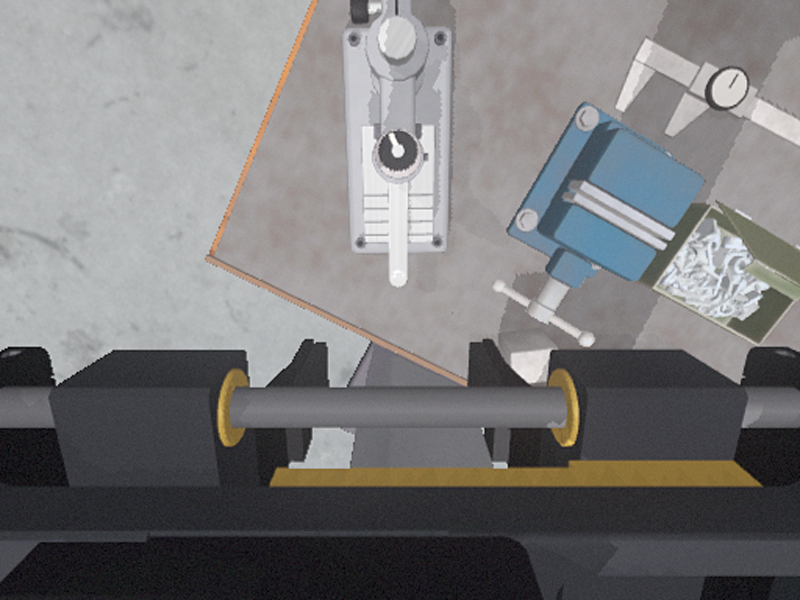

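The key is in line (u≈398, with the table mid at 398) and its outer tip is at (398,286). The ratchet top is at (398,149). Computing positions.

```bash
python3 - <<'E'
from h import *
r=pickle.load(open("w8.pkl","rb"));W=lambda u,v:((u+.5)/1.5625-.5,(v+.5)/1.5625-.5)
o=np.array([.5345,.3257]);a=.4818;c,s=np.cos(a),np.sin(a)
g=cv2.cvtColor(r["pixels"],cv2.COLOR_BGR2GRAY)
# dark ratchet blob
n,l,S,C=cv2.connectedComponentsWithStats((g[80:115,235:275]<105).astype(np.uint8));k=1+np.argmax(S[1:,4]);print("blob",S[k],C[k]+[235,80])
x,y,w,h=S[k][:4]; bc=(235+x+w/2-.5,80+y+h/2-.5)
for nm,p,z in [("rat",W(398,149),.178),("ratblob",bc,.178),("keytip",W(398,286),.0545),("tabL",W(362,210),.045),("tabR",W(434,210),.045),("tabFL",W(363,241),.045),("tabFR",W(433,241),.045)]:
    q=onz(r,*p,z)[:2];e=q-o;print(nm,q.round(4),"mic",(1e3*np.array([c*e[0]+s*e[1],-s*e[0]+c*e[1]])).round(1))
for x_ in range(60,66): pass
print("col key tip",g[172:192,254])
E
```

```text
blob [  7   4  25  25 374] [254.46256684  96.56951872]
rat [0.5356 0.3264] mic [1.3 0.1]
ratblob [0.535  0.3265] mic [0.8 0.5]
keytip [0.4506 0.2823] mic [-94.5   0.4]
tabL [0.4891 0.3334] mic [-36.6  27.9]
tabR [0.5146 0.2844] mic [-36.8 -27.4]
tabFL [0.468  0.3222] mic [-60.5  27.7]
tabFR [0.4933 0.2736] mic [-60.7 -27.1]
col key tip [234 249 248 227 230 232 233 234 230 232 234 217 162 163 165 166 166 166
 165 166]
```

Measured against the table's front edge, the key's outer tip is 33.9 mm out, so its centre is at -40.9 mm: seated. The ratchet centre is at about (0.5355,0.3264). I'll move above it and wind the wrist back for clockwise room.

Call:
carry_out(
  motion=[
    [[0.02,0.01,0],0.15],
    [[0.04,0.02,0],0.3],
    [[0.06,0.033,0],0.45],
    [[0.0745,0.0405,0],0.6],
    [[0.0745,0.0405,0],0.75],
    [[0.0745,0.0405,0],0.9],
    [[0.0745,0.0405,0],1.05],
    [[0.0745,0.0405,0],1.2],
    [[0.0745,0.0405,0],1.35],
    [[0.0745,0.0405,0],1.5],
    [[0.0745,0.0405,0],1.65],
    [[0.0745,0.0405,0],1.8],
    [[0.0745,0.0405,0],1.95],
    [[0.0745,0.0405,0],2.1],
    [[0.0745,0.0405,0],2.25],
    [[0.0745,0.0405,0],2.25],
  ],
)

```text
time: 24.15
position: [0.5358, 0.3268, 0.2242]
tool_rot: [-2.627, -1.721, 0.004]
ft_force: [0.0, -0.4, -0.8]
grip_width: 0.65
```

Call:
carry_out(
  motion=[
    [[0,0,0],0.15],
    [[0,0,0],0.3],
    [[0,0,0],0.45],
    [[0,0,0],0.6],
    [[0,0,0],0.75],
    [[0,0,0],0.9],
    [[0,0,0],1.05],
    [[0,0,0],1.2],
    [[0,0,0],1.35],
    [[0,0,0],1.5],
    [[0,0,0],1.65],
    [[0,0,0],1.8],
    [[0,0,0],1.8],
    [[0,0,0],1.8],
    [[0,0,0],1.8],
  ],
)

```text
time: 25.65
position: [0.5361, 0.327, 0.2255]
tool_rot: [-0.292, -3.128, 0.0]
ft_force: [0.9, 0.3, -0.5]
grip_width: 0.65
```

```bash
python3 - <<'E'
from bench import get_state
from scipy.spatial.transform import Rotation as R
import numpy as np
st=get_state();M=R.from_rotvec(st["tool_rot"]).as_matrix();print(st["time"],st["position"],st["joint_positions"],"yaw",np.arctan2(M[1,0],M[0,0]),M[:,2],st["ft_force"])
E
```

```text
25.65 [0.53605941 0.32700022 0.22546537] [ 0.32753908  0.64451802 -1.36557464  1.4744441   0.62918092  1.52615337
  1.93425091] yaw 2.9555015376614606 [-5.11467561e-04 -8.16095071e-05 -9.99999866e-01] [ 0.89515977  0.30105261 -0.46938587]
```

Call:
carry_out(
  motion=[
    [[-0.0005,-0.0005,-0.02],0],
    [[-0.0005,-0.0005,-0.04],0],
    [[-0.0005,-0.0005,-0.055],0],
    [[-0.0005,-0.0005,-0.062],0],
    [[-0.0005,-0.0005,-0.063],0],
    [[-0.0005,-0.0005,-0.063],0],
    [[-0.0005,-0.0005,-0.063],0],
  ],
)

```text
time: 26.35
position: [0.5359, 0.327, 0.1637]
tool_rot: [0.287, 3.128, 0.002]
ft_force: [0.5, -0.8, -0.9]
grip_width: 0.652
```

Call:
carry_out(
  motion=[
    [[0,0,0],0],
    [[0,0,0],0],
    [[0,0,0],0],
    [[0,0,0],0],
    [[0,0,0],0],
    [[0,0,0],0],
    [[0,0,0],0],
  ],
  grip=1,
  squeeze=15,
)

```text
time: 27.05
position: [0.5358, 0.3265, 0.1628]
tool_rot: [0.286, 3.128, 0.0]
ft_force: [-0.5, 0.3, -0.8]
grip_width: 0.196
```

```bash
cat > g.py <<'E'
from bench import get_state, eyes
from h import *
import sys
from scipy.spatial.transform import Rotation as R
F=[]
for i in range(3):
    w=eyes.get_image("wrist");st=get_state();F.append(np.r_[st["ft_force"],st["torque"]])
M=R.from_rotvec(st["tool_rot"]).as_matrix()
print(round(st["time"],2),st["position"].round(4),"yaw",round(np.arctan2(M[1,0],M[0,0]),3),"j3,5,7",st["joint_positions"][[2,4,6]].round(2),"FT",np.mean(F,0).round(3),round(st["grip_width"],3))
pickle.dump(w,open(sys.argv[1]+".pkl","wb"))
if len(sys.argv)>2:
    a=pickle.load(open(sys.argv[2]+".pkl","rb"))["pixels"];b=w["pixels"]
    f=lambda x:cv2.cvtColor(x,cv2.COLOR_BGR2GRAY)[160:245,225:287].astype(np.float32)
    a,b=f(a),f(b);d=np.abs(a-b);print("diff rows(5)",d[:85].reshape(17,5,62)[:,:,16:46].mean((1,2)).round(1))
    for v in range(0,80,8):
        print(160+v,[round(x,2) for x in cv2.phaseCorrelate(a[v:v+12,16:46].copy(),b[v:v+12,16:46].copy(),cv2.createHanningWindow((30,12),cv2.CV_32F))[0]],end=' ')
E
python3 g.py g0; python3 - <<'E'
from h import *
r=pickle.load(open("g0.pkl","rb"));cv2.imwrite("pics/g0.png",cv2.resize(r["pixels"][130:260,190:322],(600,591),interpolation=cv2.INTER_CUBIC))
E
```

```text
27.2 [0.5358 0.3265 0.1628] yaw 2.959 j3,5,7 [-1.33  0.67  1.91] FT [ 0.479  0.366 -0.099  0.143 -0.134 -0.008] 0.203
```

View pics/g0.png

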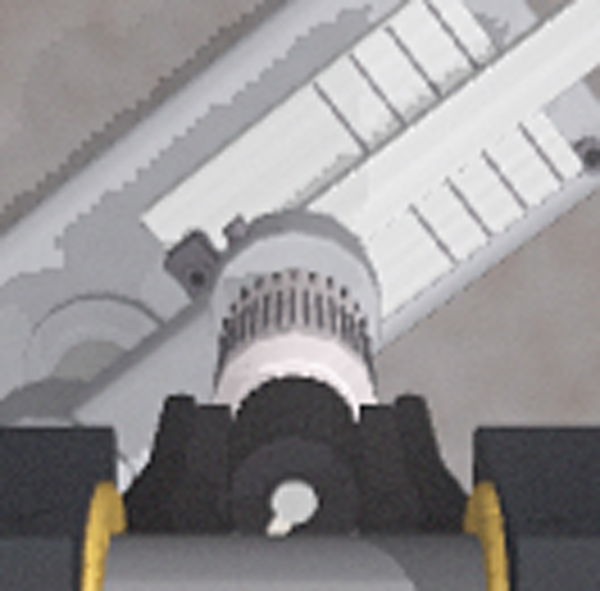

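The ratchet is gripped centrally (opening 0.20, 18 mm), and the drum's slots are visible at crop rows 270–330. In the wrist camera they'll stay still while the drum is carried and move once the ratchet slips. I'll turn clockwise in chunks, following the spindle down.

Call:
carry_out(
  motion=[
    [[0,0,0],0],
    [[0,0,-0.0001],-0.1],
    [[0,0,-0.0002],-0.2],
    [[0,0,-0.0003],-0.3],
    [[0,0,-0.0004],-0.4],
    [[0,0,-0.0004],-0.4],
    [[0,0,-0.0004],-0.4],
  ],
  squeeze=12,
)

```text
time: 27.9
position: [0.536, 0.3263, 0.1624]
tool_rot: [0.899, 3.009, -0.0]
ft_force: [2.5, -0.5, -0.5]
grip_width: 0.197
```

```bash
python3 g.py g1 g0
```

```text
28.05 [0.536  0.3263 0.1624] yaw 2.56 j3,5,7 [-1.25  0.61  1.55] FT [ 2.025 -0.895 -0.345  0.012 -0.474 -0.004] 0.197
diff rows(5) [16.7 19.7 18.  14.   7.8  5.6 16.2 21.6 16.8 10.3 14.2 12.5  7.8  4.3
  4.2 10.2 13.9]
160 [-0.12, -0.12] 168 [-0.04, 0.51] 176 [-0.04, -0.37] 184 [0.11, 0.08] 192 [-0.76, 0.03] 200 [-0.06, -0.04] 208 [-0.58, 0.22] 216 [-0.33, 0.24] 224 [0.15, -0.11] 232 [-0.79, -0.07]
```

```bash
cat > p.py <<'E'
from h import *
import sys
for n in sys.argv[1:]:
    g=cv2.cvtColor(pickle.load(open(n+".pkl","rb"))["pixels"],cv2.COLOR_BGR2GRAY)
    print(n)
    for v in (191,194,197,200,203,208,212): print(v,g[v,236:275])
    print("line");print(g[232:248,246:266])
E
python3 p.py g0 g1
```

```text
g0
191 [105 122 167 159 155 155 158 158 160 159 124 106 150 152 113 129 165 163
 135 156 173 171 108 154 181 179  93 171 194 191 191 191 191 193 204 185
 159 226 229]
194 [128 165 172 166 158 158 157  70  93 150 148 148 137 129 146  92 146 156
 104 173 150 108 180 155 155 184 178 185 182  68 146 193 203 202 202 203
 191 177 230]
197 [150 169 169 171 136  77 148 125 107 111 100 145  88 135 131  94 137 148
 105 177 150  98 161 134 110 181 135 123 158 124 189 179 102 199 201 201
 199 194 232]
200 [157 170 168  72  97  97 111  90 131 100 119 130  90 135 129 101 170 150
 115 179 175 103 165 154 101 163 156 114 191  97 143 109 182 106 139 205
 199 178 178]
203 [161 167 134 122  79  85 109  81 136  99 134 147 147 160 172 176 178 194
 212 214 198 189 187 186 181 183 179 149 169 112 123 117 141  96 136 200
 200 173 193]
208 [172 172  90  91 137 153 177 203 199 203 208 209 212 214 214 218 221 225
 224 227 228 225 225 226 229 230 233 231 229 228 228 204 187 162  86 109
 143 156 155]
212 [167 101 118 179 191 192 195 197 199 207 203 199 197 188 194 228 189 146
 145 156 201 230 195 227 230 229 240
[... 3233 characters left out ...]
  59  57
   56  55]
 [ 61  61  75 168 225 217 215 214 216 213 186 186 183  46  58  55  53  56
   59  52]
 [ 59  61  80 167 221 215 214 214 214 218 216 184 177  41  51  59  57  57
   57  50]
 [ 57  59  72 154 219 215 215 213 217 218 219 182 140  52  54  58  55  50
   59  59]
 [ 55  60  51  98 210 217 215 216 217 216 215 173  69  53  54  54  60  57
   50  55]
 [ 61  51  67 163 243 224 220 210 211 174 170 104  47  51  53  54  56  54
   54  53]
 [ 59  61 119 227 245 242 227 149 108 102  45  53  55  56  54  54  55  58
   48  51]
 [ 59  69 151 241 243 240 191  72  46  50  56  60  55  60  52  53  52  63
   52  54]
 [ 76  79 127 167 141 139 134  60  74  73  74  73  71  73  71  72  69  70
   71  73]]
```

```bash
cat > ph.py <<'E'
from h import *
import sys
def disc(g):
    s=g[235:243,244:268].astype(float)>130;v,u=np.nonzero(s);return 244+u.mean()
def slots(n):
    g=cv2.cvtColor(pickle.load(open(n+".pkl","rb"))["pixels"],cv2.COLOR_BGR2GRAY)
    x=g[199:202].astype(float).mean(0);uc=disc(g);ph=np.linspace(-.75,.75,151)
    s=np.interp(uc+1.3+16.5*np.sin(ph),np.arange(512),x);s-=np.polyval(np.polyfit(ph,s,3),ph);s*=np.hanning(151)
    return uc,{N:np.sum(s*np.exp(-1j*N*ph)) for N in (30,32,34,35,36,38,40,42)}
ref=None
for n in sys.argv[1:]:
    uc,c=slots(n);
    if ref is None: ref=c;print({N:round(abs(z)) for N,z in c.items()})
    print(n,round(uc,2),"shift rad",{N:round(np.angle(c[N]/ref[N])/N,3) for N in (34,35,36,38)},round(abs(c[36])))
E
python3 ph.py g0 g1
```

```text
{30: 520, 32: 758, 34: 834, 35: 789, 36: 694, 38: 420, 40: 165, 42: 41}
g0 254.31 shift rad {34: np.float64(0.0), 35: np.float64(0.0), 36: np.float64(0.0), 38: np.float64(-0.0)} 694
g1 253.67 shift rad {34: np.float64(-0.012), 35: np.float64(-0.011), 36: np.float64(-0.01), 38: np.float64(-0.01)} 720
```

Call:
carry_out(
  motion=[
    [[0.0001,0.0003,-0.0001],-0.1],
    [[0.0001,0.0003,-0.0002],-0.2],
    [[0.0001,0.0003,-0.0003],-0.3],
    [[0.0001,0.0003,-0.0004],-0.4],
    [[0.0001,0.0003,-0.0004],-0.4],
    [[0.0001,0.0003,-0.0004],-0.4],
  ],
)

```text
time: 28.65
position: [0.5363, 0.3263, 0.162]
tool_rot: [1.478, 2.771, -0.0]
ft_force: [2.4, -2.2, 0.4]
grip_width: 0.199
```

```bash
python3 g.py g2; python3 ph.py g0 g1 g2
```

```text
28.8 [0.5362 0.3263 0.162 ] yaw 2.16 j3,5,7 [-1.17  0.54  1.19] FT [ 2.67  -2.325  0.22  -0.46  -0.718 -0.04 ] 0.203
{30: 520, 32: 758, 34: 834, 35: 789, 36: 694, 38: 420, 40: 165, 42: 41}
g0 254.31 shift rad {34: np.float64(0.0), 35: np.float64(0.0), 36: np.float64(0.0), 38: np.float64(-0.0)} 694
g1 253.67 shift rad {34: np.float64(-0.012), 35: np.float64(-0.011), 36: np.float64(-0.01), 38: np.float64(-0.01)} 720
g2 252.82 shift rad {34: np.float64(-0.025), 35: np.float64(-0.023), 36: np.float64(-0.022), 38: np.float64(-0.018)} 846
```

The phase shift is near zero, so the drum is being carried. A small lateral load has built up, so I'll correct the centring while turning.

Call:
carry_out(
  motion=[
    [[0.0004,-0.0004,0],0],
    [[0.0007,-0.0007,-0.0001],-0.1],
    [[0.0007,-0.0007,-0.0002],-0.2],
    [[0.0007,-0.0007,-0.0003],-0.3],
    [[0.0007,-0.0007,-0.0004],-0.4],
    [[0.0007,-0.0007,-0.0004],-0.4],
    [[0.0007,-0.0007,-0.0004],-0.4],
  ],
)

```text
time: 29.5
position: [0.5365, 0.3259, 0.1616]
tool_rot: [2.0, 2.423, -0.0]
ft_force: [2.3, -2.4, 0.7]
grip_width: 0.198
```

```bash
python3 g.py g3; python3 ph.py g0 g2 g3
```

```text
29.65 [0.5365 0.3259 0.1616] yaw 1.76 j3,5,7 [-1.09  0.48  0.83] FT [ 2.52  -3.121  1.287 -0.654 -0.66  -0.012] 0.2
{30: 520, 32: 758, 34: 834, 35: 789, 36: 694, 38: 420, 40: 165, 42: 41}
g0 254.31 shift rad {34: np.float64(0.0), 35: np.float64(0.0), 36: np.float64(0.0), 38: np.float64(-0.0)} 694
g2 252.82 shift rad {34: np.float64(-0.025), 35: np.float64(-0.023), 36: np.float64(-0.022), 38: np.float64(-0.018)} 846
g3 252.58 shift rad {34: np.float64(-0.036), 35: np.float64(-0.034), 36: np.float64(-0.032), 38: np.float64(-0.028)} 901
```

Call:
carry_out(
  motion=[
    [[0.0005,-0.0006,0],0],
    [[0.001,-0.0012,-0.0001],-0.1],
    [[0.001,-0.0012,-0.0002],-0.2],
    [[0.001,-0.0012,-0.0003],-0.3],
    [[0.001,-0.0012,-0.0004],-0.4],
    [[0.001,-0.0012,-0.0004],-0.4],
    [[0.001,-0.0012,-0.0004],-0.4],
  ],
)

```text
time: 30.35
position: [0.537, 0.3251, 0.1612]
tool_rot: [-2.44, -1.978, 0.001]
ft_force: [0.6, -3.1, 2.2]
grip_width: 0.2
```

```bash
python3 g.py g4; python3 ph.py g0 g3 g4
```

```text
30.5 [0.5371 0.3251 0.1612] yaw 1.361 j3,5,7 [-1.01  0.43  0.47] FT [-0.146 -2.865  2.223 -0.56  -0.233 -0.026] 0.202
{30: 520, 32: 758, 34: 834, 35: 789, 36: 694, 38: 420, 40: 165, 42: 41}
g0 254.31 shift rad {34: np.float64(0.0), 35: np.float64(0.0), 36: np.float64(0.0), 38: np.float64(-0.0)} 694
g3 252.58 shift rad {34: np.float64(-0.036), 35: np.float64(-0.034), 36: np.float64(-0.032), 38: np.float64(-0.028)} 901
g4 253.18 shift rad {34: np.float64(-0.021), 35: np.float64(-0.019), 36: np.float64(-0.018), 38: np.float64(-0.015)} 865
```

Call:
carry_out(
  motion=[
    [[0,-0.0005,0.0002],0],
    [[0,-0.0008,0.0001],-0.1],
    [[0,-0.0008,0],-0.2],
    [[0,-0.0008,-0.0001],-0.3],
    [[0,-0.0008,-0.0002],-0.4],
    [[0,-0.0008,-0.0002],-0.4],
    [[0,-0.0008,-0.0002],-0.4],
  ],
)

```text
time: 31.2
position: [0.537, 0.3243, 0.1608]
tool_rot: [-2.785, -1.453, 0.001]
ft_force: [-0.2, -2.1, 0.8]
grip_width: 0.203
```

```bash
python3 g.py g5; python3 ph.py g0 g4 g5
```

```text
31.35 [0.5371 0.3243 0.1608] yaw 0.961 j3,5,7 [-0.93  0.38  0.1 ] FT [-0.877 -1.891  1.328 -0.436  0.016  0.   ] 0.202
{30: 520, 32: 758, 34: 834, 35: 789, 36: 694, 38: 420, 40: 165, 42: 41}
g0 254.31 shift rad {34: np.float64(0.0), 35: np.float64(0.0), 36: np.float64(0.0), 38: np.float64(-0.0)} 694
g4 253.18 shift rad {34: np.float64(-0.021), 35: np.float64(-0.019), 36: np.float64(-0.018), 38: np.float64(-0.015)} 865
g5 253.5 shift rad {34: np.float64(-0.011), 35: np.float64(-0.009), 36: np.float64(-0.007), 38: np.float64(-0.002)} 720
```

Call:
carry_out(
  motion=[
    [[-0.0002,-0.0005,0],0],
    [[-0.0004,-0.0006,0],-0.1],
    [[-0.0004,-0.0006,-0.0001],-0.2],
    [[-0.0004,-0.0006,-0.0002],-0.3],
    [[-0.0004,-0.0006,-0.0003],-0.4],
    [[-0.0004,-0.0006,-0.0003],-0.4],
    [[-0.0004,-0.0006,-0.0003],-0.4],
  ],
)

```text
time: 32.05
position: [0.5367, 0.3237, 0.1605]
tool_rot: [-3.018, -0.871, 0.001]
ft_force: [-1.0, -2.0, -0.7]
grip_width: 0.2
```

```bash
python3 g.py g6; python3 ph.py g0 g5 g6
```

```text
32.2 [0.5368 0.3236 0.1605] yaw 0.561 j3,5,7 [-0.86  0.34 -0.27] FT [-1.064 -1.764 -0.244 -0.271  0.146 -0.02 ] 0.202
{30: 520, 32: 758, 34: 834, 35: 789, 36: 694, 38: 420, 40: 165, 42: 41}
g0 254.31 shift rad {34: np.float64(0.0), 35: np.float64(0.0), 36: np.float64(0.0), 38: np.float64(-0.0)} 694
g5 253.5 shift rad {34: np.float64(-0.011), 35: np.float64(-0.009), 36: np.float64(-0.007), 38: np.float64(-0.002)} 720
g6 253.47 shift rad {34: np.float64(-0.016), 35: np.float64(-0.014), 36: np.float64(-0.012), 38: np.float64(-0.007)} 578
```

I can't rule out aliasing: a 0.4 rad step is close to two slot periods. I'll check with a 0.1 rad step.

Call:
carry_out(
  motion=[
    [[-0.0002,-0.0003,0],-0.05],
    [[-0.0002,-0.0003,-0.0001],-0.1],
    [[-0.0002,-0.0003,-0.0001],-0.1],
  ],
)

```text
time: 32.5
position: [0.5366, 0.3234, 0.1605]
tool_rot: [-3.059, -0.716, 0.0]
ft_force: [-0.4, -0.1, 0.1]
grip_width: 0.198
```

```bash
python3 g.py g7; python3 ph.py g0 g6 g7
```

```text
32.65 [0.5366 0.3234 0.1605] yaw 0.461 j3,5,7 [-0.84  0.33 -0.36] FT [-1.082 -0.914 -0.454 -0.149  0.158 -0.017] 0.199
{30: 520, 32: 758, 34: 834, 35: 789, 36: 694, 38: 420, 40: 165, 42: 41}
g0 254.31 shift rad {34: np.float64(0.0), 35: np.float64(0.0), 36: np.float64(0.0), 38: np.float64(-0.0)} 694
g6 253.47 shift rad {34: np.float64(-0.016), 35: np.float64(-0.014), 36: np.float64(-0.012), 38: np.float64(-0.007)} 578
g7 253.64 shift rad {34: np.float64(-0.009), 35: np.float64(-0.007), 36: np.float64(-0.005), 38: np.float64(-0.001)} 523
```

Carried, so there was no aliasing. I'll continue with 0.3 rad steps (about 1.6 slot periods).

Call:
carry_out(
  motion=[
    [[-0.0002,-0.0003,-0.0001],-0.1],
    [[-0.0002,-0.0003,-0.0002],-0.2],
    [[-0.0002,-0.0003,-0.0003],-0.3],
    [[-0.0002,-0.0003,-0.0003],-0.3],
    [[-0.0002,-0.0003,-0.0003],-0.3],
  ],
)

```text
time: 33.15
position: [0.5364, 0.3232, 0.1603]
tool_rot: [-3.131, -0.255, 0.0]
ft_force: [-2.1, -0.8, 0.7]
grip_width: 0.199
```

```bash
python3 g.py g8; python3 ph.py g0 g7 g8
```

```text
33.3 [0.5364 0.3232 0.1603] yaw 0.161 j3,5,7 [-0.79  0.3  -0.64] FT [-2.051 -0.648  0.628 -0.102  0.438  0.009] 0.204
{30: 520, 32: 758, 34: 834, 35: 789, 36: 694, 38: 420, 40: 165, 42: 41}
g0 254.31 shift rad {34: np.float64(0.0), 35: np.float64(0.0), 36: np.float64(0.0), 38: np.float64(-0.0)} 694
g7 253.64 shift rad {34: np.float64(-0.009), 35: np.float64(-0.007), 36: np.float64(-0.005), 38: np.float64(-0.001)} 523
g8 253.29 shift rad {34: np.float64(-0.076), 35: np.float64(-0.072), 36: np.float64(-0.069), 38: np.float64(-0.064)} 570
```

Call:
carry_out(
  motion=[
    [[0,0,-0.0001],-0.1],
    [[0,0,-0.0002],-0.2],
    [[0,0,-0.0003],-0.3],
    [[0,0,-0.0003],-0.3],
    [[0,0,-0.0003],-0.3],
  ],
)

```text
time: 33.8
position: [0.5363, 0.3233, 0.1602]
tool_rot: [-3.134, 0.216, 0.0]
ft_force: [-4.2, -1.3, 3.7]
grip_width: 0.203
```

```bash
python3 g.py g9; python3 ph.py g0 g8 g9
```

```text
33.95 [0.5364 0.3232 0.1602] yaw -0.139 j3,5,7 [-0.73  0.27 -0.92] FT [-3.898 -0.507  3.09  -0.146  0.874  0.006] 0.2
{30: 520, 32: 758, 34: 834, 35: 789, 36: 694, 38: 420, 40: 165, 42: 41}
g0 254.31 shift rad {34: np.float64(0.0), 35: np.float64(0.0), 36: np.float64(0.0), 38: np.float64(-0.0)} 694
g8 253.29 shift rad {34: np.float64(-0.076), 35: np.float64(-0.072), 36: np.float64(-0.069), 38: np.float64(-0.064)} 570
g9 252.58 shift rad {34: np.float64(0.022), 35: np.float64(0.023), 36: np.float64(0.023), 38: np.float64(0.025)} 654
```

From g7 on, the slots move relative to the hand, so slip has begun: about 0.07–0.25 rad in the g8 step and about 0.3 in g9. I'll confirm with a 0.1 rad step, unloading z and lateral slightly.

Call:
carry_out(
  motion=[
    [[-0.0003,0,0.0003],-0.05],
    [[-0.0005,0,0.0003],-0.1],
    [[-0.0005,0,0.0003],-0.1],
  ],
)

```text
time: 34.25
position: [0.536, 0.3231, 0.1602]
tool_rot: [-3.119, 0.376, 0.0]
ft_force: [-4.1, 0.1, 2.4]
grip_width: 0.196
```

```bash
python3 g.py g10; python3 ph.py g0 g9 g10
```

```text
34.4 [0.536  0.3231 0.1603] yaw -0.239 j3,5,7 [-0.72  0.27 -1.02] FT [-3.013  0.115  1.991 -0.03   0.765  0.032] 0.202
{30: 520, 32: 758, 34: 834, 35: 789, 36: 694, 38: 420, 40: 165, 42: 41}
g0 254.31 shift rad {34: np.float64(0.0), 35: np.float64(0.0), 36: np.float64(0.0), 38: np.float64(-0.0)} 694
g9 252.58 shift rad {34: np.float64(0.022), 35: np.float64(0.023), 36: np.float64(0.023), 38: np.float64(0.025)} 654
g10 252.67 shift rad {34: np.float64(-0.066), 35: np.float64(-0.064), 36: np.float64(-0.061), 38: np.float64(-0.055)} 596
```

Call:
carry_out(
  motion=[
    [[-0.0002,0,0.0001],-0.06],
    [[-0.0002,0,0.0001],-0.12],
    [[-0.0002,0,0.0001],-0.12],
  ],
)

```text
time: 34.7
position: [0.5358, 0.3231, 0.1603]
tool_rot: [-3.091, 0.563, 0.0]
ft_force: [-2.7, -0.5, 1.9]
grip_width: 0.201
```

```bash
python3 g.py g11; python3 ph.py g0 g10 g11
```

```text
34.85 [0.5358 0.3231 0.1603] yaw -0.359 j3,5,7 [-0.7   0.26 -1.13] FT [-3.29e+00  1.81e-01  1.06e+00  8.50e-02  7.82e-01 -1.00e-03] 0.198
{30: 520, 32: 758, 34: 834, 35: 789, 36: 694, 38: 420, 40: 165, 42: 41}
g0 254.31 shift rad {34: np.float64(0.0), 35: np.float64(0.0), 36: np.float64(0.0), 38: np.float64(-0.0)} 694
g10 252.67 shift rad {34: np.float64(-0.066), 35: np.float64(-0.064), 36: np.float64(-0.061), 38: np.float64(-0.055)} 596
g11 252.67 shift rad {34: np.float64(0.059), 35: np.float64(0.059), 36: np.float64(0.059), 38: np.float64(0.061)} 607
```

Call:
carry_out(
  motion=[
    [[-0.0002,0,0],-0.05],
    [[-0.0002,0,0],-0.1],
    [[-0.0002,0,0],-0.1],
  ],
)

```text
time: 35.15
position: [0.5357, 0.3231, 0.1603]
tool_rot: [-3.059, 0.716, 0.0]
ft_force: [-2.9, 0.7, 1.2]
grip_width: 0.198
```

```bash
python3 g.py g12; python3 ph.py g0 g11 g12; python3 - <<'E'
from h import *
for n in ("g0","g7","g8","g9","g11","g12"):
    g=cv2.cvtColor(pickle.load(open(n+".pkl","rb"))["pixels"],cv2.COLOR_BGR2GRAY)[234:247,244:268]
    m=(g>130).astype(float);v,u=np.nonzero(m[:8]);v2,u2=np.nonzero(m[10:13])
    print(n,"disc",u.mean().round(2),"line",u2.mean().round(2),"off",(u2.mean()-u.mean()).round(2))
E
```

```text
35.3 [0.5356 0.323  0.1603] yaw -0.459 j3,5,7 [-0.68  0.25 -1.22] FT [-2.906  0.745  0.66   0.182  0.752 -0.005] 0.2
{30: 520, 32: 758, 34: 834, 35: 789, 36: 694, 38: 420, 40: 165, 42: 41}
g0 254.31 shift rad {34: np.float64(0.0), 35: np.float64(0.0), 36: np.float64(0.0), 38: np.float64(-0.0)} 694
g11 252.67 shift rad {34: np.float64(0.059), 35: np.float64(0.059), 36: np.float64(0.059), 38: np.float64(0.061)} 607
g12 252.86 shift rad {34: np.float64(-0.01), 35: np.float64(-0.009), 36: np.float64(-0.008), 38: np.float64(-0.007)} 595
g0 disc 10.37 line 7.82 off -2.54
g7 disc 9.67 line 7.39 off -2.28
g8 disc 9.34 line 7.72 off -1.62
g9 disc 8.6 line 9.45 off 0.85
g11 disc 8.6 line 8.81 off 0.21
g12 disc 8.83 line 8.81 off -0.02
```

The white line shows the ratchet itself rotated about 0.43 rad in the fingers, mostly in g8→g9. True slip is therefore only about 0.27–0.47 rad, and 0.9 at most. I'll grip more firmly and add 0.4 rad.

Call:
carry_out(
  motion=[
    [[-0.0003,0.0002,0],0],
    [[-0.0003,0.0002,0],0],
    [[-0.0003,0.0002,0],-0.1],
    [[-0.0003,0.0002,0],-0.2],
    [[-0.0003,0.0002,0],-0.2],
    [[-0.0003,0.0002,0],-0.2],
  ],
  squeeze=25,
)

```text
time: 35.9
position: [0.5354, 0.3232, 0.1603]
tool_rot: [2.973, -1.015, 0.0]
ft_force: [-2.6, 0.6, 0.1]
grip_width: 0.197
```

```bash
cat > ln.py <<'E'
from h import *
import sys
for n in sys.argv[1:]:
    g=cv2.cvtColor(pickle.load(open(n+".pkl","rb"))["pixels"],cv2.COLOR_BGR2GRAY)[234:247,244:268]
    m=(g>130);v,u=np.nonzero(m[:8]);v2,u2=np.nonzero(m[10:13])
    print(n,"disc",u.mean().round(2),v.mean().round(2),"line",u2.mean().round(2),"ang",np.arctan2(u2.mean()-u.mean(),v2.mean()+10-v.mean()).round(3))
E
python3 g.py g13; python3 ph.py g0 g12 g13; python3 ln.py g6 g7 g8 g9 g10 g11 g12 g13
```

```text
36.05 [0.5353 0.3232 0.1603] yaw -0.66 j3,5,7 [-0.65  0.23 -1.41] FT [-3.247  0.786 -0.011  0.25   0.724  0.026] 0.193
{30: 520, 32: 758, 34: 834, 35: 789, 36: 694, 38: 420, 40: 165, 42: 41}
g0 254.31 shift rad {34: np.float64(0.0), 35: np.float64(0.0), 36: np.float64(0.0), 38: np.float64(-0.0)} 694
g12 252.86 shift rad {34: np.float64(-0.01), 35: np.float64(-0.009), 36: np.float64(-0.008), 38: np.float64(-0.007)} 595
g13 253.06 shift rad {34: np.float64(0.032), 35: np.float64(0.032), 36: np.float64(0.032), 38: np.float64(0.033)} 686
g6 disc 9.47 5.02 line 7.39 ang -0.344
g7 disc 9.67 4.92 line 7.39 ang -0.367
g8 disc 9.34 4.9 line 7.72 ang -0.262
g9 disc 8.6 5.23 line 9.45 ang 0.151
g10 disc 8.6 5.09 line 8.81 ang 0.036
g11 disc 8.6 5.09 line 8.81 ang 0.036
g12 disc 8.83 5.1 line 8.81 ang -0.004
g13 disc 9.07 5.2 line 9.09 ang 0.003
```

The line is now steady (no finger slip) while the slots move. Estimated slip is 0.5–0.75 rad. One more 0.1 rad, then let go and rise.

Call:
carry_out(
  motion=[
    [[-0.0003,0,0],-0.05],
    [[-0.0004,0,0],-0.1],
    [[-0.0004,0,0],-0.1],
    [[-0.0004,0,0],-0.1],
  ],
)

```text
time: 36.45
position: [0.5351, 0.3232, 0.1603]
tool_rot: [-2.918, 1.164, -0.0]
ft_force: [-2.4, 2.1, -0.6]
grip_width: 0.196
```

```bash
python3 g.py g14; python3 ph.py g0 g13 g14; python3 ln.py g13 g14
```

```text
36.6 [0.5351 0.3232 0.1603] yaw -0.76 j3,5,7 [-0.63  0.23 -1.51] FT [-2.693  1.85  -1.162  0.326  0.619  0.024] 0.198
{30: 520, 32: 758, 34: 834, 35: 789, 36: 694, 38: 420, 40: 165, 42: 41}
g0 254.31 shift rad {34: np.float64(0.0), 35: np.float64(0.0), 36: np.float64(0.0), 38: np.float64(-0.0)} 694
g13 253.06 shift rad {34: np.float64(0.032), 35: np.float64(0.032), 36: np.float64(0.032), 38: np.float64(0.033)} 686
g14 253.33 shift rad {34: np.float64(-0.026), 35: np.float64(-0.025), 36: np.float64(-0.024), 38: np.float64(-0.021)} 631
g13 disc 9.07 5.2 line 9.09 ang 0.003
g14 disc 9.4 5.09 line 7.7 ang -0.287
```

Call:
carry_out(
  motion=[
    [[0,0,0],0],
    [[0,0,0],0],
    [[0,0,0],0],
    [[0,0,0],0],
    [[0,0,0],0],
    [[0,0,0],0],
  ],
  grip=-0.3,
)

```text
time: 37.2
position: [0.5353, 0.323, 0.1605]
tool_rot: [-2.917, 1.167, -0.001]
ft_force: [0.5, -0.6, -0.5]
grip_width: 0.617
```

Call:
carry_out(
  motion=[
    [[0,0,0.01],0],
    [[0,0,0.03],0],
    [[0,0,0.06],0],
    [[0,0,0.06],0],
    [[0,0,0.06],0],
    [[0,0,0.06],0],
  ],
)

```text
time: 37.8
position: [0.5348, 0.3228, 0.2199]
tool_rot: [2.916, -1.166, -0.001]
ft_force: [-0.5, -0.0, 0.0]
grip_width: 0.651
```

Call:
carry_out(
  motion=[
    [[-0.02,-0.01,0.005],-0.1],
    [[-0.04,-0.02,0.005],-0.2],
    [[-0.06,-0.03,0.005],-0.33],
    [[-0.074,-0.037,0.005],-0.33],
    [[-0.074,-0.037,0.005],-0.33],
    [[-0.074,-0.037,0.005],-0.33],
    [[-0.074,-0.037,0.005],-0.33],
  ],
)

```text
time: 38.5
position: [0.4616, 0.2862, 0.225]
tool_rot: [2.686, -1.63, -0.001]
ft_force: [0.1, 0.6, 0.2]
grip_width: 0.653
```

```bash
python3 g.py w9; python3 - <<'E'
from h import *
for n in ("w8","w9"):
    r=pickle.load(open(n+".pkl","rb"));T=r["extrinsics"];g=cv2.cvtColor(r["pixels"],cv2.COLOR_BGR2GRAY)
    c=proj(r,[.5353,.3265,.178 if n=="w8" else .1753])[0];print(n,c.round(1))
    x0,y0=int(c[0])-11,int(c[1])-13;p=g[y0:y0+24,x0:x0+24]
    print(p if 1 else 0)
    col=g[165:200,int(proj(r,[.4506,.2823,.0545])[0][0])];print("tip",np.argmax(col<190)+165,proj(r,[.4506,.2823,.0545]))
E
```

```text
38.65 [0.4615 0.2863 0.2251] yaw -1.091 j3,5,7 [-0.62  0.08 -1.76] FT [-0.403 -0.331 -0.309 -0.022 -0.026  0.006] 0.646
w8 [254.2  95.5]
[[145 191 197 171 172 175 176 180 176 173 169 164 147 157 180 186 186 175
  179 176 172 161 145 112]
 [146 192 192 176 176 175 170 176 196 167 190 120 111 165 169 197 202 178
  177 174 173 164 141 108]
 [140 190 159 173 179 160 128 123 122  62  74  80  81  77  73  98 134 171
  168 175 169 163 139 103]
 [137 181 164 169 179 121 181 215 210 114  81  87  88  83  88  79  75  86
  164 201 170 165 145 108]
 [133 157 207 186  62 139 255 255 255 185  78  84  91  90  85  92  87  80
   77 120 203 179 153 114]
 [141 178 125 126  76 102 203 255 254 205  74  82  89  88  89  87  88  85
   84  87 131 173 191 124]
 [179 181  73  79  88 102 195 255 255 254 113  85  83  88  87  89  89  87
   89  86  82 140 204 166]
 [196  86  81  88  89  81 140 254 255 254 208  78  88  88  87  90  88  89
   86  90  79 101 194 207]
 [164  66  79  88  87  87 100 194 255 254 255 111  82  85  86  86  84  90
   83  88  86  83 101 189]
 [149  74  84  84  93  89  80 139 254 254 254 203  87 
[... 3279 characters left out ...]
 235 235 231 227 110  81  87
   88  91  91  92  85  99]
 [117  84  89  86  86  90  90  89  79 140 248 241 238 150 109  83  88  87
   89  85  92  88  84 118]
 [127  77  88  88  91  86  89  87  89 171 255 254 252  73  84  90  88  87
   90  88  89  85  89 167]
 [174  82  85  89  87  87  91  87  88 172 255 254 223  76  87  89  91  85
   92  88  86  79 101 191]
 [223 119  76  82  90  88  88  81 100 191 255 254 218  77  86  90  89  90
   88  90  83  93 152 195]
 [220 159 118  92  90  86  89  81 128 237 255 254 172  82  89  88  88  91
   89  87  80 123 225 215]
 [222 226 200 134  85  85  86  84 131 242 255 254 127  81  89  87  91  88
   86  94 133 162 215 212]]
tip 184 [[254.75152885 183.39337009]]
```

```bash
python3 -c "
from bench import ticket
print(ticket.close_job())"
```

```text
the job is handed in; nothing more can be done
None
```

I handed the job in at about 38.7 s of the 72 s allowed. The key should be clamped as asked, but I couldn't measure the spindle force directly and no verdict is reported.

- **Key:** my first grip let it tilt about 0.17 rad in the jaws, so I took it back to the bench, levelled it and gripped it again. I then laid it on the table and slid it in until it stopped, with about 7 N on the wrist. Measured from the table's front edge, its centre was about 41 mm before the spindle axis and on the centre line. Its outer end was at the same pixel row after clamping.
- **Ratchet:** gripping only the ratchet, I turned it until the drum's slots stopped following the hand, after about 2.6–2.75 rad of drum turn. I then let it slip, opened the jaws and backed away; the wrist force was near zero and the arm was clear.
- **Slip:** the white line turned about 3.6 rad between the before and after pictures, which puts the slip at about 0.9–1.1 rad. That is a little over the eighth of a turn asked for and under a quarter.

**Check that disagreed:** during turning, the white line seemed to show the ratchet slipping up to 0.4 rad in the fingers, so I turned it further. The final picture showed only about 0.1 rad of that, so the earlier reading was wrong.

**Not verified:** I inferred the clamping force only from the ratchet slipping. I kept clear of the file, caliper and gauge block but did not measure their positions again at the end.

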